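# Load the transformer test fixture and start the test

### The job

Draw the test fixture's shuttle out by its knob, and drop every finished transformer from the red tray, pins down, into a pocket of its own in the nest (any pocket) so that it sits right down on the pocket floor; the empty bobbin stays in the tray. Then push the shuttle fully home under the bridge, swing the clamp lever over towards the robot all the way down, and last of all press the start button right in and let it go. Leave the other things on the bench where they are.

Things in the scene. Friction and masses are not known exactly. Their poses are not given: they have to be found in the camera images.
- coil0: finished transformer (may be absent): black foot, dark ferrite core, yellow-taped winding; 34 (its x) x 30 (its y) x 27 mm tall, 45 g. Origin: centre of the underside, z up. Feet to 5 mm height; flange 34 x 30 from 5 to 11 mm; core 34 (x) x 15 (y) up to 27 mm, flat end faces 34 mm apart; winding 20 (x) x 28 (y) up to 24 mm. Stands loose in the red tray at any yaw; both ends alike
- coil1: finished transformer (may be absent): black foot, dark ferrite core, yellow-taped winding; 34 (its x) x 30 (its y) x 27 mm tall, 45 g. Origin: centre of the underside, z up. Feet to 5 mm height; flange 34 x 30 from 5 to 11 mm; core 34 (x) x 15 (y) up to 27 mm, flat end faces 34 mm apart; winding 20 (x) x 28 (y) up to 24 mm. Stands loose in the red tray at any yaw; both ends alike
- coil2: finished transformer (may be absent): black foot, dark ferrite core, yellow-taped winding; 34 (its x) x 30 (its y) x 27 mm tall, 45 g. Origin: centre of the underside, z up. Feet to 5 mm height; flange 34 x 30 from 5 to 11 mm; core 34 (x) x 15 (y) up to 27 mm, flat end faces 34 mm apart; winding 20 (x) x 28 (y) up to 24 mm. Stands loose in the red tray at any yaw; both ends alike
- coil3: finished transformer (may be absent): black foot, dark ferrite core, yellow-taped winding; 34 (its x) x 30 (its y) x 27 mm tall, 45 g. Origin: centre of the underside, z up. Feet to 5 mm height; flange 34 x 30 from 5 to 11 mm; core 34 (x) x 15 (y) up to 27 mm, flat end faces 34 mm apart; winding 20 (x) x 28 (y) up to 24 mm. Stands loose in the red tray at any yaw; both ends alike
- coil4: finished transformer (may be absent): black foot, dark ferrite core, yellow-taped winding; 34 (its x) x 30 (its y) x 27 mm tall, 45 g. Origin: centre of the underside, z up. Feet to 5 mm height; flange 34 x 30 from 5 to 11 mm; core 34 (x) x 15 (y) up to 27 mm, flat end faces 34 mm apart; winding 20 (x) x 28 (y) up to 24 mm. Stands loose in the red tray at any yaw; both ends alike
- coil5: finished transformer (may be absent): black foot, dark ferrite core, yellow-taped winding; 34 (its x) x 30 (its y) x 27 mm tall, 45 g. Origin: centre of the underside, z up. Feet to 5 mm height; flange 34 x 30 from 5 to 11 mm; core 34 (x) x 15 (y) up to 27 mm, flat end faces 34 mm apart; winding 20 (x) x 28 (y) up to 24 mm. Stands loose in the red tray at any yaw; both ends alike
- bobbin: empty bobbin lying among the transformers: the same black 34 x 30 mm foot but no core, no tape, only 20 mm tall; not to be loaded. Origin at the centre of its underside
- tray: shallow open red parts tray, fixed, outside 250 (x) x 220 (y) x 14 mm high, walls and floor 4 mm thick. Origin at the centre of its underside, so the parts stand at z = 4 mm
- fixture: transformer test fixture, fixed: aluminium base 320 (x) x 300 (y) x 12 mm; its -x side faces the robot. Across its rear part stands a bridge 300 mm wide, from x = 50 to x = 130 mm of this frame, up to 119 mm above the bench; beneath it a white probe head that the lever lowers. Origin at the centre of the base's underside
- pocket0 (a point): centre of the floor of pocket 0 of the shuttle's grey nest (six pockets in a row along the fixture's y, 44 mm apart, pocket 0 at -y). Pocket 37 mm along the fixture's x, 33 mm along its y, 10 mm deep: a transformer fits with its 34 mm length along the fixture's x. Axes parallel to the fixture's. The nest's top is 10 mm above this point, so a seated transformer stands 17 mm proud
- pocket1 (a point): centre of the floor of pocket 1 of the shuttle's grey nest (six pockets in a row along the fixture's y, 44 mm apart, pocket 0 at -y). Pocket 37 mm along the fixture's x, 33 mm along its y, 10 mm deep: a transformer fits with its 34 mm length along the fixture's x. Axes parallel to the fixture's. The nest's top is 10 mm above this point, so a seated transformer stands 17 mm proud
- pocket2 (a point): centre of the floor of pocket 2 of the shuttle's grey nest (six pockets in a row along the fixture's y, 44 mm apart, pocket 0 at -y). Pocket 37 mm along the fixture's x, 33 mm along its y, 10 mm deep: a transformer fits with its 34 mm length along the fixture's x. Axes parallel to the fixture's. The nest's top is 10 mm above this point, so a seated transformer stands 17 mm proud
- pocket3 (a point): centre of the floor of pocket 3 of the shuttle's grey nest (six pockets in a row along the fixture's y, 44 mm apart, pocket 0 at -y). Pocket 37 mm along the fixture's x, 33 mm along its y, 10 mm deep: a transformer fits with its 34 mm length along the fixture's x. Axes parallel to the fixture's. The nest's top is 10 mm above this point, so a seated transformer stands 17 mm proud
- pocket4 (a point): centre of the floor of pocket 4 of the shuttle's grey nest (six pockets in a row along the fixture's y, 44 mm apart, pocket 0 at -y). Pocket 37 mm along the fixture's x, 33 mm along its y, 10 mm deep: a transformer fits with its 34 mm length along the fixture's x. Axes parallel to the fixture's. The nest's top is 10 mm above this point, so a seated transformer stands 17 mm proud
- pocket5 (a point): centre of the floor of pocket 5 of the shuttle's grey nest (six pockets in a row along the fixture's y, 44 mm apart, pocket 0 at -y). Pocket 37 mm along the fixture's x, 33 mm along its y, 10 mm deep: a transformer fits with its 34 mm length along the fixture's x. Axes parallel to the fixture's. The nest's top is 10 mm above this point, so a seated transformer stands 17 mm proud
- shuttle (a joint): travel of the shuttle (sliding carriage with the nest), m: 0 = fully home with the pockets under the bridge, 0.12 = drawn fully out towards the robot (fixture's -x), pockets clear of the bridge and 80 mm in front of its face. Slides with about 2 N of friction and stays where left; starts home or nearly so
- shuttle_knob (a point): point to grip on the shuttle's upright knob: black cylinder 22 mm in diameter, 30 mm tall, on a 10 mm post; this point lies on its axis 14 mm below its top, 70 mm above the bench, 90 mm in front (fixture's -x) of the pocket row
- lever (a joint): clamp lever on top of the bridge, rad: 0 = upright (head raised), 1.45 = swung over towards the robot (fixture's -x) and all the way down (head lowered). Stays where left; about 2.5 N at its end moves it. It starts within 0.3 of upright
- lever_tip (a point): point on the axis of the lever's rubber grip, 100 mm from its hinge; the hinge axis runs along the fixture's y through (85, 0, 140) mm of the fixture's frame; the grip is a round bar 18 mm in diameter reaching from 50 to 112 mm from the hinge
- start_button (a joint): stroke of the start button, m: 0 = up, 0.006 = fully pressed (about 5 N); springs back
- start_button_top (a point): centre of the top face of the black round start button (36 mm in diameter) on the fixed grey start box (100 x 90 mm, 55 mm high); pressed straight down. The top stands 22 mm above the box
- bottle: white plastic bottle with a red cap, 56 mm in diameter, 130 mm tall; origin at the centre of its underside. A bystander: not to be moved
- tape_roll: roll of yellow tape lying flat, 76 mm in diameter, 19 mm high; origin at the centre of its underside. A bystander: not to be moved
- screwdriver: screwdriver lying on the bench, along its x. A bystander: not to be moved
Mind the look-alikes: they are no part of the job. Leave any green or pink look-alike of the coil3 alone.

How it is judged:
By the outcome, as a careful person would: the job done as asked, in the order asked, and still so for the second after the job is handed in, with the robot touching nothing.
Of coil0, coil1, coil2, coil3, coil4, coil5 only 4 to 6 are there at a start; the rules pass over those that are not, and their reading is None.
At some moment in a run one of coil0, coil1, coil2, coil3, coil4, coil5 may be knocked a few centimetres aside while the robot is not near it.
It also fails if it takes over 208 s, if anything falls off the work surface, if the arm or the gripper's body presses on something with over 40 N, if the wrist force passes 120 N, or if a joint passes its speed limit or range.

### The arm

A 6-joint arm with a two-finger parallel gripper is mounted at the origin on the work surface. World frame = base frame: x ahead of the robot, y to its left, z up, the work surface at z = 0. Lengths are in mm, angles in degrees, forces in N, time in s.
With the tool pointing down it reaches from about 350 to 975 mm from the base axis. Payload 7.1 kg.
Tool frame: the origin (TCP) lies on the centre line of the jaws, within the pads' length; the fingertips stand 14 mm ahead of it and the grasp point (between the pads) lies 5 mm behind it; z points along the fingers, y is the line along which they close (so a half turn about z gives the same grasp; the last joint's range is limited). The gripper opens to 88 mm and grips with 3 to 60 N. Pads are 20 mm wide; open, the fingers measure 115 mm over their backs; the gripper's body (75 mm by 178 mm) begins 61 mm behind the grasp point.
Start: joints at [-75.057, 24.242, 93.386, -0, 62.372, -1.089], TCP at [172.621, -600.672, 236.675] pointing down, gripper open.
Joint ranges: [-172.04, 172.04], [-51.8, 120.97], [4.93, 147.93], [-75.15, 255.16], [6.16, 154.13], [-145.62, 145.62]. Speed limits (degrees/s): [136.94, 136.94, 172.46, 180, 180, 180].

### API

Orientations are given as [roll, pitch, yaw] about the fixed x, y, z axes, in that order (R = Rz(yaw) Ry(pitch) Rx(roll)).
In Python, from rig import env gives the robot as it stands.
- The arm moves only by the tool drive_tool, never from a script. Its argument "deltas" is text: rows parted by semicolons, each of 4 numbers parted by spaces: the shift along the world's x, y, z in m, then the turn about the world's z in degrees. In form: x y z yaw; .... A call has 1 to 12 rows; each row shifts and turns the commanded pose from where the row before left it; what a row does not reach is not made up. A row lasts 1/12 s, in which the tool goes at most 41.7 mm and 7.16 degrees, less where a joint would pass 70% of its speed; a pose out of reach is approached as far as the arm can. A call is refused whole if a number of a shift passes 0.0417 or a number of a turn 7.16, either way. A call with a gripper value outside its range is refused whole. "gripper" is the opening, from 0 (shut) to 1 (fully open), set as the call begins (left out, the last holds). The fingers move at their own pace and stop on an object; the grip force is fixed at half the most. Time passes only in rows, so rows that do not move let the fingers close. It gives the time, the measured TCP pose, the force, the opening and the grip force at its end, in the units of the state.
- env.state(): the state, without advancing time (a new reading comes with each control period).
- env.read_camera(name): name is "side" or "top"; returns the picture (400x640x3 uint8, red, green, blue); there is no depth.
- env.camera_model(name): a dict with "fx", "fy", "cx", "cy" (pixels), "k1" (the pictures are not rectified: a ray, as slopes to the right and down, at radius r is drawn at 1 + k1 r^2 times it, then the intrinsics apply), "camera_from_world" (4x4, takes a point from world to camera coordinates). Camera axes: x right, y up, looking along -z (the intrinsics and any distortion apply to the point x, -y, -z); pixel columns grow to the right and rows downward; lengths in mm; the calibration is good to about 2 mm. A picture is of the moment at which its call begins. camera_model takes no time and is no camera call.
- env.finish_job(): hands the job in; it is judged then, once.
Trained networks look in the newest picture that a camera, given by its name, has taken for a name from the list of things; names that differ only in an ending like _2 or _b are one class to them, and where a whole thing is asked for, a point or a joint stands for the part that bears it (a point fixed in the world has none). Each returns a list of dicts, best first, with "score" (0 to 1); they miss things now and then, are a little off and sometimes report something else, mostly with a low value. They report only what shows in the picture. A call takes as long as a camera call. They do not tell look-alikes from the thing itself.
- env.outline_of(target, camera): "mask" (400x640 bool, what is visible of it) and "uv" ([column, row] in pixels, amid what is visible of it).
- env.spot_point(target, camera): "uv" ([column, row] in pixels: a listed point, or the origin of a listed thing).
The state is a dict: "time": time; "joint_positions": joint angles; "qvel": joint speeds; "effort": joint torques, N m; "tool_pos": TCP position; "ee_rot": TCP orientation; "contact_force": force on the tool from outside, world axes, zero at the start; "wrist_torque": the same for the moment, N m; "width": finger opening in mm; "grasp_force": force on a finger pad.
Only numpy, scipy, OpenCV 4.12 (cv2) and the standard library are available. Lean on these libraries where they do the work, as an engineer would, in place of code of your own. Each camera call takes 0.05 s, during which the arm holds its last target. There are 200 camera calls.

## Working session

There is one attempt and no reset: what is moved stays moved. The work goes in short steps, Python scripts to look and compute and a tool call to move; the robot and the scene stay as the last step left them, time stands still between calls to the robot, and variables do not carry over. Pictures are saved under pics/ and viewed, at most 14 in all, crops included, and the job is handed in when it is done.

Besides the shell and the picture viewer there is one more tool, called after ">>>" as name(argument=value, ...), one argument or row to a line, values as JSON. drive_tool: Moves the arm, as the interface text tells. Its arguments: {"type":"object","properties":{"deltas":{"type":"string"},"gripper":{"type":"number"}},"required":["deltas"]}

```bash
ls; mkdir -p pics; python3 - <<'E'
from rig import env
import cv2,numpy as np
for c in ("top","side"):
    im=env.read_camera(c); cv2.imwrite(f"pics/{c}0.png",im[:,:,::-1])
    m=env.camera_model(c); print({k:(np.round(v,3).tolist()) for k,v in m.items()})
s=env.state(); print(s)
E
```

```text
pics
{'fx': 456.744, 'fy': 456.744, 'cx': 316.999, 'cy': 195.826, 'k1': -0.115, 'camera_from_world': [[0.01, -1.0, -0.008, -28.449], [0.999, 0.01, 0.051, -530.189], [-0.051, -0.008, 0.999, -1333.605], [0.0, 0.0, 0.0, 1.0]]}
{'fx': 507.071, 'fy': 507.071, 'cx': 319.55, 'cy': 204.482, 'k1': -0.155, 'camera_from_world': [[-0.984, -0.176, -0.02, 529.106], [0.069, -0.488, 0.87, -188.291], [-0.163, 0.855, 0.492, -1313.724], [0.0, 0.0, 0.0, 1.0]]}
{'time': 0.1, 'joint_positions': array([-7.50563915e+01,  2.42785956e+01,  9.34282825e+01, -1.18662799e-03,
        6.23739825e+01, -1.08961681e+00]), 'qvel': array([-0.00609879, -0.16253729, -0.03637996,  0.07554215, -0.01929323,
        0.00946431]), 'effort': array([-1.53720110e-03, -5.45619893e+01, -2.74323303e+01,  6.45843451e-02,
        1.87950575e-02, -2.91827337e-05]), 'tool_pos': array([ 172.50047731, -600.19780966,  235.98688427]), 'ee_rot': array([-1.79919134e+02, -4.87289399e-04,  1.60337759e+01]), 'contact_force': array([-0.30710415, -0.51600034, -0.11803161]), 'wrist_torque': array([ 0.01641563, -0.02065297,  0.0219781 ]), 'grasp_force': 0.0, 'width': 87.9934141788897}
```

View pics/top0.png

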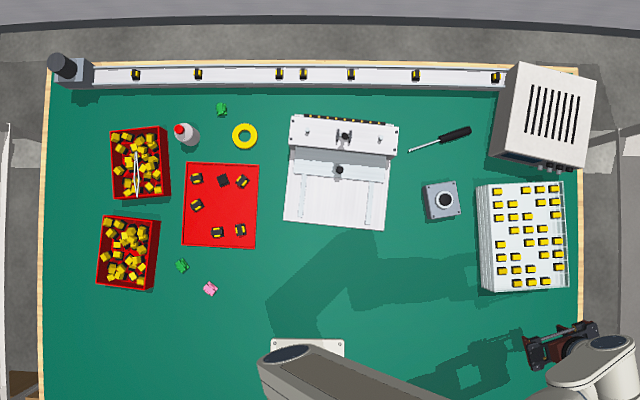

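View pics/side0.png

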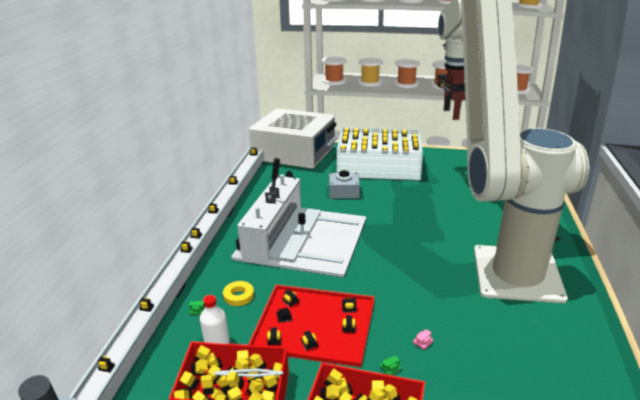

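The top view shows five transformers in the red tray at about (197,179), (242,181), (197,206), (217,232) and (240,230). The bobbin is at (223,181), the fixture knob at (339,170), the lever at (345,135) and the button at (445,200). The side view shows the lever upright.

```bash
cat > h.py <<'E'
import numpy as np, cv2
from rig import env
from scipy.optimize import least_squares
CM={c:env.camera_model(c) for c in("top","side")}
def proj(c,P):
    m=CM[c];T=np.array(m["camera_from_world"]);P=np.atleast_2d(P)
    q=P@T[:3,:3].T+T[:3,3];a=q[:,0]/-q[:,2];b=-q[:,1]/-q[:,2];s=1+m["k1"]*(a*a+b*b)
    return np.c_[m["fx"]*a*s+m["cx"],m["fy"]*b*s+m["cy"]]
def unproj(c,uv,z):
    return least_squares(lambda p:(proj(c,[p[0],p[1],z])-uv).ravel(),[500,0]).x
def tri(uvt,uvs,p0=(600,0,50)):
    r=least_squares(lambda p:np.r_[(proj("top",p)-uvt).ravel(),(proj("side",p)-uvs).ravel()],p0);return r.x,np.abs(r.fun).max()
def shoot(n=None):
    o={}
    for c in("top","side"):
        o[c]=env.read_camera(c)
        if n:cv2.imwrite(f"pics/{c}{n}.png",o[c][:,:,::-1])
    return o
def rz(a):
    a=np.radians(a);return np.array([[np.cos(a),-np.sin(a),0],[np.sin(a),np.cos(a),0],[0,0,1]])
E
python3 - <<'E'
from h import *
shoot()
for t in ["coil0","bobbin","tray","fixture","shuttle_knob","lever_tip","start_button_top","pocket0","pocket5"]:
  for c in("top","side"):
    print(t,c,[(np.round(d["uv"],1).tolist(),round(d["score"],2)) for d in env.spot_point(t,c)][:8])
print(env.state()["time"])
E
```

```text
coil0 top [([183.2, 263.4], 0.62), ([240.2, 180.6], 0.58), ([212.3, 289.7], 0.58), ([243.4, 231.0], 0.56), ([197.1, 206.4], 0.5), ([222.5, 107.5], 0.49), ([217.3, 233.7], 0.43), ([196.3, 178.6], 0.39)]
coil0 side [([310.7, 347.3], 0.76), ([424.1, 343.8], 0.69), ([277.1, 339.2], 0.61), ([290.7, 301.3], 0.58), ([348.4, 306.9], 0.55), ([194.0, 309.5], 0.48), ([348.1, 331.5], 0.46)]
bobbin top [([224.5, 177.0], 0.52)]
bobbin side [([283.6, 318.6], 0.71)]
tray top [([349.0, 138.1], 0.3)]
tray side [([319.3, 323.1], 0.95)]
fixture top [([337.2, 175.6], 0.87)]
fixture side [([299.6, 240.5], 0.56)]
shuttle_knob top [([337.7, 166.8], 0.58), ([342.2, 134.5], 0.52)]
shuttle_knob side [([301.4, 218.4], 0.74), ([281.1, 215.8], 0.46), ([278.0, 338.9], 0.22)]
lever_tip top [([342.4, 137.8], 0.61)]
lever_tip side [([275.2, 160.5], 0.64), ([261.0, 244.3], 0.22)]
start_button_top top [([441.9, 196.9], 0.67)]
start_button_top side [([282.3, 318.0], 0.68), ([346.3, 168.7], 0.6)]
pocket0 top [([381.5, 145.4], 0.93), ([332.0, 140.5], 0.82), ([360.8, 140.1], 0.63), ([316.1, 136.1], 0.63)]
pocket0 side [([280.7, 210.2], 0.91), ([280.8, 214.8], 0.88), ([259.9, 247.3], 0.86), ([272.9, 221.2], 0.73), ([265.9, 237.5], 0.72), ([268.4, 230.3], 0.71)]
pocket5 top [([381.5, 145.4], 0.93), ([332.0, 140.5], 0.82), ([360.8, 140.1], 0.63), ([316.1, 136.1], 0.63)]
pocket5 side [([280.7, 210.2], 0.91), ([280.8, 214.8], 0.88), ([259.9, 247.3], 0.86), ([272.9, 221.2], 0.73), ([265.9, 237.5], 0.72), ([268.4, 230.3], 0.71)]
1.1
```

```bash
python3 - <<'E'
import cv2
im=cv2.imread("pics/top0.png")
a=cv2.resize(im[155:255,175:265],None,fx=4,fy=4,interpolation=cv2.INTER_CUBIC)
b=cv2.resize(im[105:235,275:405],(400,400),interpolation=cv2.INTER_CUBIC)
cv2.imwrite("pics/crop1.png",cv2.hconcat([a,b]))
E
```

```text
(no output)
```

View pics/crop1.png

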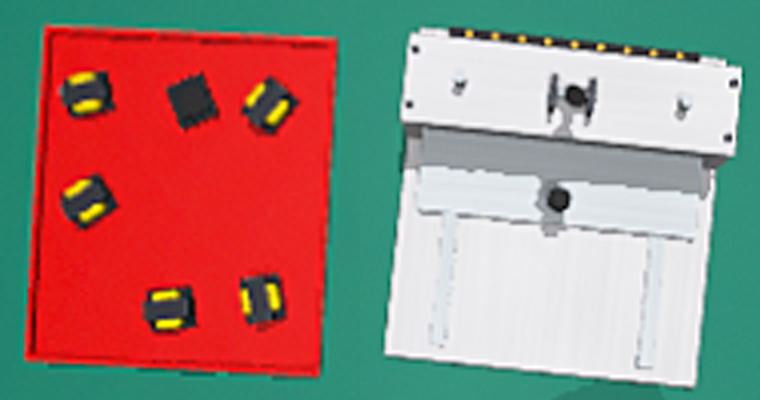

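The crop shows five coils and the bobbin, which is untouched at crop (192,100). The fixture is yawed a few degrees, and the shuttle is home or nearly so.

```bash
cat > fit.py <<'E'
from h import *
from scipy.optimize import minimize
from scipy.ndimage import map_coordinates
def box(sx,sy,z0,z1): return np.array([[a*sx/2,b*sy/2,z] for a in(-1,1) for b in(-1,1) for z in(z0,z1)],float)
PARTS=[(box(34,30,0,11),(35,35,38)),(box(20,28,8,24),(235,215,20)),(box(34,15,8,27),(50,50,55))]
S=8
def render(c,p,x0,y0,w,h,bg,z0=4):
    im=np.full((h*S,w*S,3),bg,np.float32)
    for b,col in PARTS:
        uv=proj(c,b@rz(p[2]).T+[p[0],p[1],z0])
        hull=cv2.convexHull(np.float32((uv-[x0-.5,y0-.5])*S-.5))
        cv2.fillConvexPoly(im,np.int32(np.round(hull*16)),[float(v) for v in col],shift=4)
    return cv2.resize(im,(w,h),interpolation=cv2.INTER_AREA)
def fitcoil(ims,x,y,cams=("top","side"),z0=4):
    pt=[]
    for c in cams:
        u=proj(c,[x,y,z0+12])[0];x0,y0=(u-13).astype(int);pt.append((c,x0,y0,ims[c][y0:y0+26,x0:x0+26].astype(np.float32)))
    def cost(p):
        e=0
        for c,x0,y0,im in pt:
            bg=np.median(im.reshape(-1,3)[im.reshape(-1,3)[:,0]>150],0)
            r=render(c,p,x0,y0,26,26,bg,z0); e+=np.minimum(np.abs(r-im),120).mean()
        return e
    best=None
    for a in range(-90,90,15):
        f=cost([x,y,a])
        if best is None or f<best[0]:best=(f,a)
    for _ in range(2):
        r=minimize(cost,[x,y,best[1]],method="Nelder-Mead",options=dict(initial_simplex=[[x,y,best[1]],[x+4,y,best[1]],[x,y+4,best[1]],[x,y,best[1]+10]],xatol=.05,fatol=.01))
        x,y=r.x[:2];best=(r.fun,r.x[2])
    return r.x,r.fun
def edgefit(c,img,segs,p0,R=5):
    """segs: list of (A,B) 3-D in body frame; fit x,y,yaw"""
    g=cv2.GaussianBlur(img,(3,3),0).astype(float).mean(2);o=np.linspace(-R,R,8*R+1)
    def res(p):
        out=[]
        for A,B in segs:
            t=np.linspace(.05,.95,25)[:,None];P=(np.array(A)*(1-t)+np.array(B)*t)@rz(p[2]).T+[p[0],p[1],0]
            uv=proj(c,P);d=uv[-1]-uv[0];n=np.array([-d[1],d[0]])/np.hypot(*d)
            q=uv[:,None]+o[None,:,None]*n
            v=map_coordinates(g,[q[...,1],q[...,0]],order=1);gr=np.abs(np.gradient(v,axis=1))*np.exp(-(o/R)**2*1.0)
            w=gr**3;out.append((w*o).sum(1)/w.sum(1))
        return np.concatenate(out)
    p=np.array(p0,float)
    for _ in range(6): p=least_squares(res,p,loss="soft_l1",f_scale=.3,diff_step=1e-3).x
    return p,np.median(np.abs(res(p)))
E
cat > m1.py <<'E'
from fit import *
ims=shoot()
for uv in[(197,179),(242,181),(197,206),(217,232),(240,230)]:
    x,y=unproj("top",uv,16)
    for cams in(("top",),("side",),("top","side")):
        p,f=fitcoil(ims,x,y,cams); print(uv,cams[0][0]+str(len(cams)),np.round(p,1),round(f,1))
b=unproj("top",(223,181),10);print("bobbin",b)
A=unproj("top",(283.1,220.4),12);B=unproj("top",(383.9,230.8),12);d=B-A;yaw=np.degrees(np.arctan2(d[0],-d[1]))
ux=rz(-0)[:2,0]; yaw=np.degrees(np.arctan2(d[1],d[0]))+90
c=(A+B)/2+160*rz(yaw)[:2,0]
print("fix0",c,yaw,np.hypot(*d))
segs=[([-160,-150,12],[-160,150,12]),([-155,150,12],[20,150,12]),([-155,-150,12],[20,-150,12])]
br=[([50,-150,119],[50,150,119]),([50,-150,119],[130,-150,119]),([50,150,119],[130,150,119])]
for nm,s in(("base",segs),("bridge",br),("all",segs+br)):
    print(nm,edgefit("top",ims["top"],s,[c[0],c[1],yaw]))
for s in [segs[:2]]: print("side",edgefit("side",ims["side"],s,[c[0],c[1],yaw]))
print("knob",tri((339,169.5),(301.5,217)),unproj("top",(338.9,169.5),84))
print("btn",unproj("top",(445,199.5),77)); print("levtip",tri((344.5,135),(275,165)))
E
python3 m1.py
```

```text
(197, 179) t1 [581.  338.4 -79.3] 14.9
(197, 179) s1 [583.3 327.1 -75.2] 15.5
(197, 179) t2 [581.2 335.  -75.3] 34.1
(242, 181) t1 [572.7 200.5 -38.4] 7.9
(242, 181) s1 [575.3 188.5 -51.7] 22.6
(242, 181) t2 [572.7 199.4 -41.4] 35.8
(197, 206) t1 [499.9 335.7 -57.6] 9.6
(197, 206) s1 [501.8 327.3 -64.3] 14.9
(197, 206) t2 [501.1 330.7 -64.8] 28.7
(217, 232) t1 [420.9 271.6 -83.4] 7.3
(217, 232) s1 [423.4 260.5 -82.9] 11.4
(217, 232) t2 [421.4 270.  -82.7] 23.0
(240, 230) t1 [428.7 204.8  12.9] 7.6
(240, 230) s1 [430.1 188.9 -52.9] 25.2
(240, 230) t2 [429.6 203.3   6.4] 35.0
bobbin [572.11971092 257.55898494]
fix0 [602.44120398 -87.45582414] -5.324265802952965 298.67489049614295
base (array([603.98517376, -85.92079173,  -5.45459922]), np.float64(0.09209478308510337))
bridge (array([603.52555455, -86.21826873,  -5.22952294]), np.float64(0.15546951046983462))
all (array([603.87050336, -85.91628045,  -5.4413505 ]), np.float64(0.11349900746495019))
side (array([605.40526827, -88.46796612,  -5.42296273]), np.float64(0.03969769709208397))
knob (array([602.5227932 , -84.67175065,  80.02945281]), np.float64(0.2661294889225019)) [601.35293083 -84.35611234]
btn [ 520.36869666 -385.7783141 ]
levtip (array([671.9121034 , -91.54962529, 235.77642471]), np.float64(0.3804905159062173))
```

>>> drive_tool(
  deltas="0.02 0.02 0 -1.2;0.024 0.029 0 -1.2;0.024 0.029 0 -1.2;0.024 0.029 0 -1.2;0.024 0.029 0 -1.2;0.024 0.029 0 -1.2;0.024 0.029 0 -1.2;0.024 0.029 0 -1.2;0.024 0.029 0 -1.2;0.024 0.029 0 -1.2;0.024 0.029 0 -1.2;0.024 0.029 0 -1.2",
  gripper=1,
)

```text
time: 2.2
tool_pos: [457.6, -260.1, 236.9]
ee_rot: [180.0, -0.0, 1.6]
contact_force: [1.2, -0.5, -0.1]
width: 87.8
grasp_force: 0.0
```

>>> drive_tool(
  deltas="0.024 0.029 0 -1.2;0.024 0.029 0 -1.2;0.024 0.029 0 -1.2;0.024 0.029 0 -1.2;0.024 0.029 0 -1.2;0.02 0.025 0 -1.1;0.01 0.005 -0.01 0;0 0 -0.03 0;0 0 0 0;0 0 0 0",
)

```text
time: 3.03
tool_pos: [604.9, -86.9, 194.9]
ee_rot: [-180.0, 0.3, -5.5]
contact_force: [0.3, -0.1, 0.6]
width: 87.6
grasp_force: 0.0
```

>>> drive_tool(
  deltas="-0.002 0.001 -0.03 0;0 0 -0.03 0;0 0 -0.03 0;0 0 -0.025 0;0 0 -0.014 0;0 0 0 0",
)

```text
time: 3.53
tool_pos: [602.9, -86.3, 65.8]
ee_rot: [-180.0, 0.2, -5.5]
contact_force: [-0.9, 0.0, -0.6]
width: 87.7
grasp_force: 0.0
```

>>> drive_tool(
  deltas="0 0 0 0;0 0 0 0;0 0 0 0;0 0 0 0;0 0 0 0;0 0 0 0;0 0 0 0;0 0 0 0;0 0 0 0",
  gripper=0,
)

```text
time: 4.28
tool_pos: [604.6, -85.6, 67.7]
ee_rot: [180.0, 0.0, -5.5]
contact_force: [-0.9, 1.4, 0.2]
width: 31.0
grasp_force: 0.0
```

>>> drive_tool(
  deltas="0 0 0 0;0 0 0 0;0 0 0 0;0 0 0 0;0 0 0 0",
)

```text
time: 4.7
tool_pos: [604.4, -87.9, 67.6]
ee_rot: [179.8, 0.0, -5.4]
contact_force: [-0.9, -12.0, 0.2]
width: 21.5
grasp_force: 30.0
```

```bash
python3 -c "
from rig import env
s=env.state();print(s['tool_pos'],s['contact_force'],s['width'],s['grasp_force'],s['ee_rot'])"
```

```text
[604.37364951 -87.9073753   67.62723259] [ -0.91065412 -11.97586065   0.18169786] 21.50297741535895 30.00008851289749 [ 1.79842861e+02  6.45314642e-03 -5.43436752e+00]
```

>>> drive_tool(
  deltas="0 -0.0023 -0.001 0;-0.0119 0.0011 0 0;-0.0119 0.0011 0 0;-0.0119 0.0011 0 0;-0.0119 0.0012 0 0;-0.0119 0.0011 0 0;-0.0119 0.0011 0 0;-0.0119 0.0012 0 0;-0.0119 0.0011 0 0;-0.0119 0.0011 0 0;-0.0119 0.0012 0 0;0 0 0 0",
)

```text
time: 5.7
tool_pos: [485.3, -76.7, 67.5]
ee_rot: [180.0, -0.1, -5.5]
contact_force: [-2.1, -1.1, 8.6]
width: 21.2
grasp_force: 30.0
```

>>> drive_tool(
  deltas="-0.002 0.0002 0 0;-0.002 0.0002 0 0;0 0 0 0;0 0 0 0",
)

```text
time: 6.03
tool_pos: [485.1, -76.6, 67.5]
ee_rot: [180.0, -0.4, -5.5]
contact_force: [8.6, 1.4, 0.7]
width: 21.2
grasp_force: 30.0
```

>>> drive_tool(
  deltas="0.002 0 0 0;0.0015 0 0 0;0 0 0 6;0 0 0 7;0 0 0 7;0 0 0 7;0 0 0 7;0 0 0 7;0 0 0 7;0 0 0 7;0 0 0 7;0 0 0 7",
  gripper=1,
)

```text
time: 7.03
tool_pos: [484.4, -76.2, 66.3]
ee_rot: [-179.9, 0.0, 63.9]
contact_force: [1.2, 0.2, -0.6]
width: 87.8
grasp_force: 0.0
```

>>> drive_tool(
  deltas="0 0 0 7;0 0 0 7;0 0 0 7;0 0 0 0;0 0 0 0;0 0 0 0;0 0 0 0;0 0 0 0;0 0 0 0;0 0 0 0;0 0 0 0;0 0 0 0",
  gripper=0.22,
)

```text
time: 8.03
tool_pos: [484.8, -76.2, 66.6]
ee_rot: [-180.0, -0.0, 84.5]
contact_force: [-0.9, -0.0, 1.0]
width: 21.4
grasp_force: 30.0
```

>>> drive_tool(
  deltas="0 0 0 0;0 0 0 0;0 0 0 0;0 0 0 0;0 0 0 0",
  gripper=0,
)

```text
time: 8.45
tool_pos: [484.8, -76.2, 66.6]
ee_rot: [-180.0, -0.0, 84.5]
contact_force: [-1.9, 0.4, 1.7]
width: 21.7
grasp_force: 30.0
```

>>> drive_tool(
  deltas="0 0 0 0;0 0 0 0;0 0 0 0;0 0 0 0",
)

```text
time: 8.78
tool_pos: [485.0, -76.2, 66.6]
ee_rot: [-180.0, -0.0, 84.5]
contact_force: [-1.5, -0.4, 0.6]
width: 21.8
grasp_force: 30.0
```

>>> drive_tool(
  deltas="0 0 0 0;0 0 0 0;0 0 0 0;0 0 0.02 0;0 0 0.03 0;0 0 0.03 0;-0.02 0.03 0.02 0;-0.02 0.03 0 0;-0.02 0.03 0 0;0 0.02 0 0;0 0 0 0",
  gripper=1,
)

```text
time: 9.7
tool_pos: [424.4, 36.1, 167.1]
ee_rot: [179.9, -0.0, 84.7]
contact_force: [-0.3, 0.4, -0.1]
width: 87.4
grasp_force: 0.0
```

```bash
cat > c.py <<'E'
from fit import *
import sys
def coils(ims,uvs):
    for uv in uvs:
        x,y=unproj("top",uv,16);p,f=fitcoil(ims,x,y,("top",));p[:2]+=[.6,-2.1];print(uv,np.round(p,1),round(f,1))
E
python3 - <<'E'
from c import *
ims=shoot("1"); coils(ims,[(197,179),(242,181),(197,206),(217,232),(240,230)])
b=cv2.resize(ims["top"][105:235,275:405],(520,520),interpolation=cv2.INTER_CUBIC)
a=cv2.resize(ims["side"][170:280,225:375],None,fx=1.85,fy=1.85,interpolation=cv2.INTER_CUBIC)
o=np.zeros((520,800,3),np.uint8);o[:,:520]=b;o[:a.shape[0],520:520+a.shape[1]]=a[:,:280]
cv2.imwrite("pics/crop2.png",o[:,:,::-1])
E
```

```text
(197, 179) [581.5 336.7 -79.8] 15.0
(242, 181) [573.9 198.7 -36.5] 8.0
(197, 206) [500.5 333.5 -56.4] 9.7
(217, 232) [421.5 269.5 -83.4] 7.4
(240, 230) [429.4 202.7  12.3] 18.1
```

View pics/crop2.png

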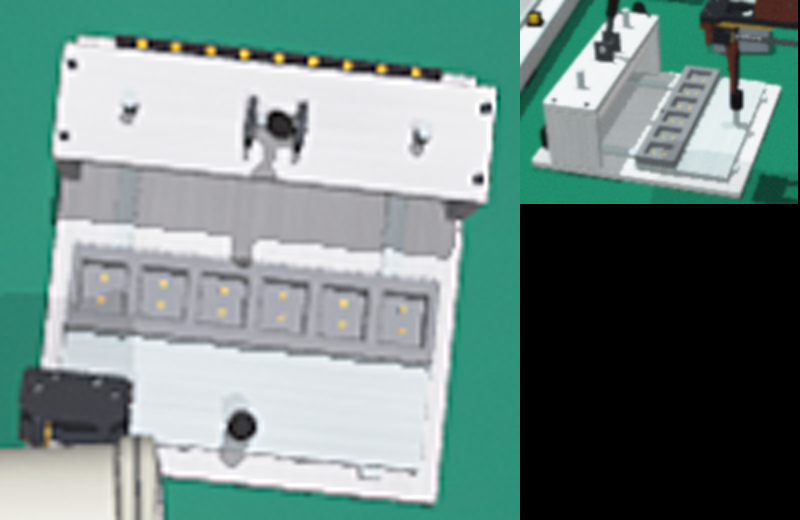

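Crop 2 shows the shuttle drawn out with all six pockets clear of the bridge, in the top crop at about (100,290) to (402,318). The knob is at (240,425). Next is the first coil.

>>> drive_tool(
  deltas="-0.003 0.029 -0.01 1.5;0 0.029 -0.01 1.5;0 0.029 -0.01 1.5;0 0.029 -0.01 1.5;0 0.029 -0.01 1.5;0 0.029 -0.01 1.5;0 0.029 -0.01 1.5;0 0.029 -0.01 1.4;0 0.0015 -0.02 0;0 0 -0.015 0;0 0 0 0;0 0 0 0",
  gripper=0.6,
)

```text
time: 10.8
tool_pos: [422.3, 266.3, 50.9]
ee_rot: [-179.9, 0.1, 96.4]
contact_force: [-0.3, -0.2, -0.5]
width: 52.9
grasp_force: 0.0
```

>>> drive_tool(
  deltas="-0.001 0.003 -0.01 0;0 0 -0.01 0;0 0 0 0",
)

```text
time: 11.05
tool_pos: [420.9, 269.6, 30.6]
ee_rot: [-179.9, 0.0, 96.4]
contact_force: [-0.5, 0.2, 0.2]
width: 52.9
grasp_force: 0.0
```

>>> drive_tool(
  deltas="0 0 0 0;0 0 0 0;0 0 0 0;0 0 0 0;0 0 0 0;0 0 0 0",
  gripper=0,
)

```text
time: 11.55
tool_pos: [421.3, 270.3, 32.0]
ee_rot: [180.0, -0.0, 96.4]
contact_force: [0.6, -0.9, 2.9]
width: 27.8
grasp_force: 30.0
```

>>> drive_tool(
  deltas="0 0 0 0;0 0 0.005 0;0 0 0.015 -7;0 0 0.01 -7;0 0 0 -7;0 0 0 -7;0 0 0 -7;0 0 0 -7;0 0 0 -7;0 0 0 -7;0 0 0 -7;0 0 0 -7",
  gripper=0.6,
)

```text
time: 12.55
tool_pos: [421.1, 270.3, 62.0]
ee_rot: [-180.0, -0.0, 26.1]
contact_force: [-0.0, -0.2, 0.3]
width: 52.7
grasp_force: 0.0
```

>>> drive_tool(
  deltas="0 0 0 -7;0 0 -0.01 -7;0 0 -0.015 -6;0 0 -0.006 0;0 0 0 0;0 0 0 0",
)

```text
time: 13.05
tool_pos: [420.9, 270.1, 30.7]
ee_rot: [180.0, 0.0, 6.6]
contact_force: [0.5, -0.3, 0.4]
width: 52.8
grasp_force: 0.0
```

>>> drive_tool(
  deltas="0 0 0 0;0 0 0 0;0 0 0 0;0 0 0 0;0 0 0 0;0 0 0 0",
  gripper=0,
)

```text
time: 13.55
tool_pos: [421.4, 270.4, 31.2]
ee_rot: [-180.0, -0.0, 6.4]
contact_force: [-1.1, -1.0, 5.7]
width: 33.6
grasp_force: 30.0
```

>>> drive_tool(
  deltas="0 0 0.03 0;0 0 0.03 0;0.014 -0.022 0.03 7.1;0.015 -0.0225 0 7.1;0.015 -0.0225 0 7.1;0.015 -0.0225 0 7.1;0.015 -0.0225 0 7.1;0.015 -0.0225 0 7.1;0.015 -0.0225 0 7.1;0.015 -0.0225 0 7.1;0.015 -0.0225 0 7.1;0.015 -0.0225 0 7.1",
)

```text
time: 14.55
tool_pos: [570.5, 44.5, 120.5]
ee_rot: [-180.0, 0.0, 77.8]
contact_force: [0.6, -0.0, -0.3]
width: 33.6
grasp_force: 30.0
```

>>> drive_tool(
  deltas="0.0145 -0.0225 0 7.1;0 0 -0.01 0;0 0 0 0;0 0 0 0",
)

```text
time: 14.88
tool_pos: [583.2, 23.5, 109.7]
ee_rot: [-179.8, 0.0, 84.4]
contact_force: [-0.5, 0.1, -0.4]
width: 33.9
grasp_force: 30.0
```

>>> drive_tool(
  deltas="0.0018 0.001 -0.015 0.1;0 0 -0.015 0;0 0 -0.005 0;0 0 0 0",
)

```text
time: 15.22
tool_pos: [584.7, 25.2, 74.5]
ee_rot: [-179.8, 0.0, 84.6]
contact_force: [-1.3, -0.4, -1.6]
width: 34.2
grasp_force: 30.0
```

```bash
python3 -c "
from h import *
print(tri((291.3,187),(305,256.5)),tri((295,165.5),(272,253)))
import cv2
im=shoot()['side'];cv2.imwrite('pics/s2.png',cv2.resize(im[170:290,220:380],(800,600),interpolation=cv2.INTER_CUBIC)[:,:,::-1])
for z in (22,32,42): print(z,proj('side',[585,24.4,z]))"
```

```text
(array([560.60907734,  52.29191614,  42.5965848 ]), np.float64(2.3616223981231883)) (array([638.96484929,  45.76373132,  39.30173075]), np.float64(7.615074790181467))
22 [[300.65433834 256.16597795]]
32 [[300.50849882 253.14992796]]
42 [[300.36177286 250.11055845]]
```

View pics/s2.png

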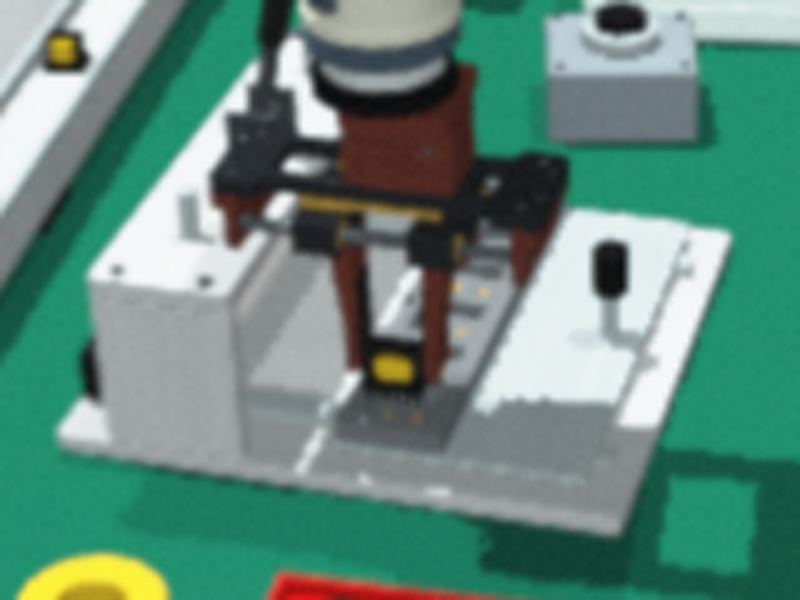

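The side crop shows the coil hanging over the end pocket at about (395,370), with the gripper's wing close above the bridge edge. I'll lower it step by step and watch the force.

>>> drive_tool(
  deltas="0.0003 -0.0008 -0.005 0;0 0 -0.003 0;0 0 0 0",
)

```text
time: 15.57
tool_pos: [586.5, 23.4, 67.5]
ee_rot: [-180.0, -0.0, 84.6]
contact_force: [-0.0, -0.1, -0.7]
width: 33.8
grasp_force: 30.0
```

>>> drive_tool(
  deltas="0 0 -0.003 0;0 0 0 0",
)

```text
time: 15.73
tool_pos: [586.6, 23.4, 64.4]
ee_rot: [-180.0, 0.0, 84.6]
contact_force: [-0.5, 0.2, -1.1]
width: 33.4
grasp_force: 30.0
```

>>> drive_tool(
  deltas="0 0 -0.003 0;0 0 0 0",
)

```text
time: 15.9
tool_pos: [586.5, 23.4, 61.3]
ee_rot: [-180.0, 0.0, 84.6]
contact_force: [-0.5, 0.5, -0.5]
width: 33.8
grasp_force: 30.0
```

>>> drive_tool(
  deltas="-0.0015 0.001 0 0;0 0 0 0;0 0 0 0",
)

```text
time: 16.15
tool_pos: [585.1, 24.5, 61.7]
ee_rot: [-180.0, 0.0, 84.6]
contact_force: [-0.1, 0.5, 0.2]
width: 33.8
grasp_force: 30.0
```

>>> drive_tool(
  deltas="0 0 -0.003 0;0 0 0 0",
)

```text
time: 16.32
tool_pos: [585.1, 24.4, 58.4]
ee_rot: [-180.0, 0.0, 84.6]
contact_force: [0.4, -0.2, 0.0]
width: 33.5
grasp_force: 30.0
```

>>> drive_tool(
  deltas="0 0 -0.002 0;0 0 0 0",
)

```text
time: 16.48
tool_pos: [585.0, 24.4, 56.3]
ee_rot: [-180.0, 0.0, 84.6]
contact_force: [0.5, 0.3, -0.2]
width: 33.5
grasp_force: 30.0
```

>>> drive_tool(
  deltas="0 0 -0.002 0;0 0 0 0",
)

```text
time: 16.65
tool_pos: [585.9, 24.4, 55.2]
ee_rot: [179.9, -0.0, 84.6]
contact_force: [0.3, 0.5, 4.2]
width: 33.7
grasp_force: 30.0
```

```bash
python3 -c "
from h import *
import cv2
im=shoot()['side'];cv2.imwrite('pics/s3.png',cv2.resize(im[195:275,240:347],(800,600),interpolation=cv2.INTER_CUBIC)[:,:,::-1])"
```

```text
(no output)
```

View pics/s3.png

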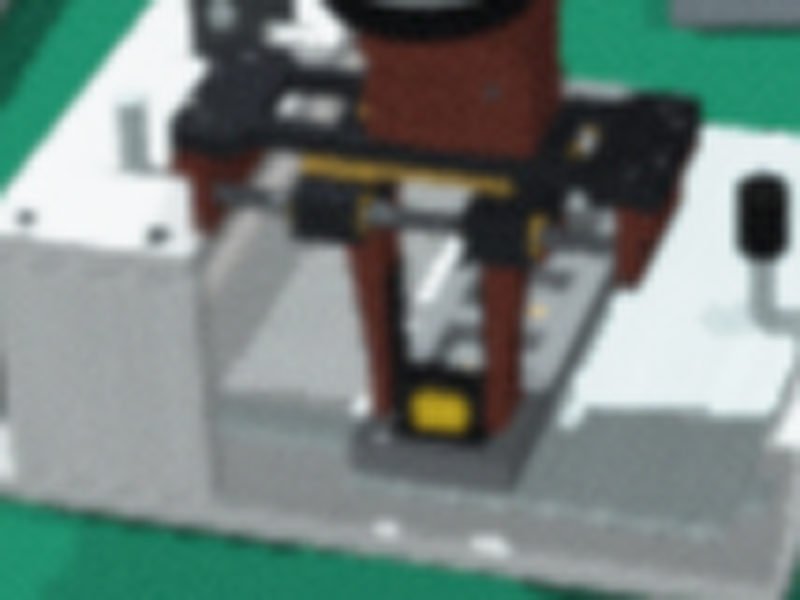

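The crop shows the coil down inside the end pocket: its flange is hidden and the winding shows above the nest top. That matches the contact force at TCP z 55, so I'm releasing it and going to the next coil.

>>> drive_tool(
  deltas="0 0 0.001 0;0 0 0 0;0 0 0 0;0 0 0.01 0;0 0 0.03 0;0 0 0.02 0;-0.0142 0.0162 0 -6.6;-0.0142 0.0162 0 -6.6;-0.0142 0.0162 0 -6.6;-0.0142 0.0162 0 -6.6;-0.0142 0.0162 0 -6.6;-0.0142 0.0162 0 -6.6",
  gripper=0.6,
)

```text
time: 17.75
tool_pos: [499.3, 122.3, 116.3]
ee_rot: [180.0, -0.0, 44.7]
contact_force: [0.6, 0.7, 0.6]
width: 52.7
grasp_force: 0.0
```

>>> drive_tool(
  deltas="-0.0142 0.0162 -0.01 -6.6;-0.0142 0.0162 -0.01 -6.6;-0.0142 0.0162 -0.01 -6.6;-0.0142 0.0162 -0.01 -6.6;-0.0142 0.0162 -0.01 -6.6;0 0 0 0;0 0 0 0",
)

```text
time: 18.33
tool_pos: [428.5, 203.0, 65.8]
ee_rot: [180.0, 0.0, 12.3]
contact_force: [-1.0, -0.5, -0.7]
width: 52.9
grasp_force: 0.0
```

```bash
python3 - <<'E'
from c import *
ims=shoot("4"); coils(ims,[(197,179),(242,181),(197,206)])
cv2.imwrite("pics/c4.png",cv2.resize(ims["side"][195:295,240:373],(800,600),interpolation=cv2.INTER_CUBIC)[:,:,::-1])
print(env.state()["tool_pos"])
E
```

```text
(197, 179) [581.4 336.6 -79.5] 15.0
(242, 181) [573.3 198.1 -38.3] 9.2
(197, 206) [500.7 333.4 -57.4] 13.8
[430.05440597 202.56253941  66.37122939]
```

View pics/c4.png

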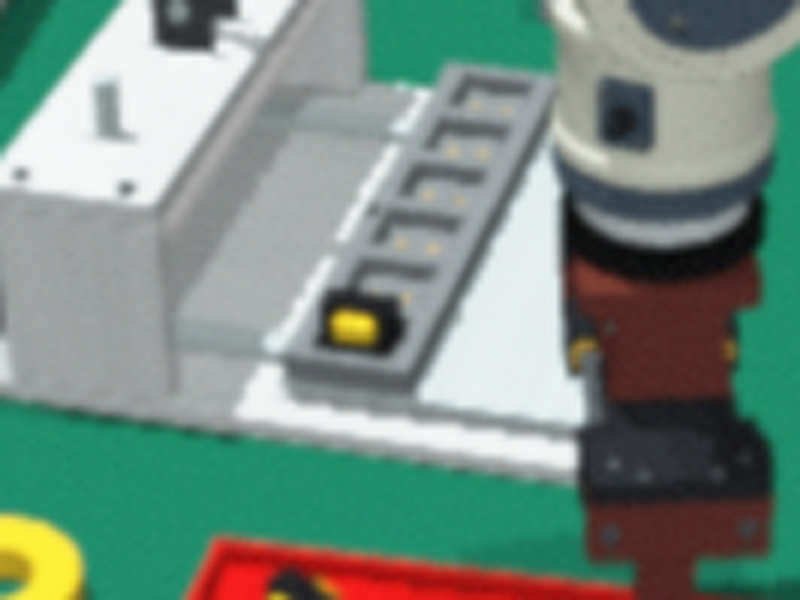

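The crop shows the first coil sitting square in the end pocket at (360,325). Next is c5.

>>> drive_tool(
  deltas="-0.0005 0.0005 -0.02 0;0 0 -0.015 0;0 0 0 0;0 0 0 0",
)

```text
time: 18.77
tool_pos: [429.1, 202.4, 30.8]
ee_rot: [180.0, 0.0, 12.0]
contact_force: [0.1, 0.5, 0.2]
width: 52.8
grasp_force: 0.0
```

>>> drive_tool(
  deltas="0 0 0 0;0 0 0 0;0 0 0 0;0 0 0 0;0 0 0 0;0 0 0 0",
  gripper=0,
)

```text
time: 19.27
tool_pos: [429.0, 203.2, 31.2]
ee_rot: [-180.0, -0.1, 12.0]
contact_force: [0.4, -2.5, 6.5]
width: 27.5
grasp_force: 30.0
```

>>> drive_tool(
  deltas="0 0 0 0;0 0 0.005 0;0 0 0.015 7;0 0 0.01 7;0 0 0 7;0 0 0 7;0 0 0 7;0 0 0 7;0 0 0 7;0 0 0 7;0 0 0 7;0 0 0 7",
  gripper=0.6,
)

```text
time: 20.27
tool_pos: [428.4, 203.2, 60.9]
ee_rot: [-180.0, 0.0, 82.4]
contact_force: [0.2, 0.6, 0.1]
width: 52.8
grasp_force: 0.0
```

>>> drive_tool(
  deltas="0 0 0 7;0 0 -0.01 7;0 0 -0.015 6;0 0 -0.005 0;0 0 0 0;0 0 0 0",
)

```text
time: 20.77
tool_pos: [428.3, 203.1, 30.7]
ee_rot: [-180.0, 0.0, 101.9]
contact_force: [-0.3, -0.1, -0.3]
width: 52.7
grasp_force: 0.0
```

>>> drive_tool(
  deltas="0 0 0 0;0 0 0 0;0 0 0 0;0 0 0 0;0 0 0 0;0 0 0 0",
  gripper=0,
)

```text
time: 21.27
tool_pos: [428.8, 203.3, 31.1]
ee_rot: [180.0, -0.0, 102.0]
contact_force: [-0.3, 0.5, 6.1]
width: 33.9
grasp_force: 30.0
```

>>> drive_tool(
  deltas="0 0 0.03 0;0 0 0.03 0;0.019 -0.0278 0.015 -2.2;0.019 -0.0278 0 -2.2;0.019 -0.0278 0 -2.2;0.019 -0.0278 0 -2.2;0.019 -0.0278 0 -2.2;0.019 -0.0278 0 -2.2;0.019 -0.0278 0 -2.2;0.019 -0.028 0 -2;0 0 0 0;0 0 0 0",
)

```text
time: 22.27
tool_pos: [580.9, -20.8, 105.4]
ee_rot: [-180.0, -0.0, 84.5]
contact_force: [-0.4, 0.1, -1.0]
width: 33.9
grasp_force: 30.0
```

>>> drive_tool(
  deltas="0 0 -0.01 0;0 0 -0.02 0;0 0 0 0;0 0 0 0;0 0 0 0",
)

```text
time: 22.68
tool_pos: [580.0, -18.5, 75.7]
ee_rot: [-179.9, -0.0, 84.7]
contact_force: [0.7, -0.1, -1.0]
width: 33.6
grasp_force: 30.0
```

>>> drive_tool(
  deltas="0.0008 -0.0009 -0.004 0;0 0 -0.004 0;0 0 0 0;0 0 0 0",
)

```text
time: 23.02
tool_pos: [581.2, -20.3, 67.6]
ee_rot: [-180.0, -0.0, 84.6]
contact_force: [0.3, -0.6, 0.2]
width: 33.9
grasp_force: 30.0
```

>>> drive_tool(
  deltas="0 0 0 0;0 0 0 0",
)

```text
time: 23.18
tool_pos: [581.4, -20.4, 67.9]
ee_rot: [180.0, -0.0, 84.6]
contact_force: [0.5, 0.5, -0.3]
width: 34.0
grasp_force: 30.0
```

>>> drive_tool(
  deltas="-0.0005 0.0009 -0.002 0;0 0 0 0;0 0 0 0",
)

```text
time: 23.43
tool_pos: [580.7, -19.4, 65.6]
ee_rot: [-180.0, -0.0, 84.6]
contact_force: [0.1, 0.1, -0.1]
width: 34.0
grasp_force: 30.0
```

>>> drive_tool(
  deltas="0 0 -0.004 0;0 0 -0.003 0;0 0 -0.002 0;0 0 0 0",
)

```text
time: 23.77
tool_pos: [580.4, -19.5, 56.0]
ee_rot: [-179.9, 0.0, 84.6]
contact_force: [1.1, -0.3, -0.9]
width: 33.8
grasp_force: 30.0
```

>>> drive_tool(
  deltas="0 0 -0.0005 0;0 0 0 0;0 0 0 0;0 0 0.01 0;0 0 0.03 0;0 0 0.02 0;-0.001 0.0273 0 7.1;-0.001 0.0273 0 7.1;-0.001 0.0273 0 7.1;-0.001 0.0273 0 7.1;-0.001 0.0273 0 7.1;-0.001 0.0273 0 7.1",
  gripper=0.55,
)

```text
time: 24.77
tool_pos: [574.9, 145.6, 117.3]
ee_rot: [179.9, 0.0, 127.6]
contact_force: [0.4, -0.1, -0.8]
width: 48.4
grasp_force: 0.0
```

>>> drive_tool(
  deltas="-0.001 0.0273 0 7.1;0 0.0273 -0.01 7.1;0 0 -0.02 0.3;0 0 -0.02 0;0 0 0 0;0 0 0 0;0 0 0 0",
)

```text
time: 25.35
tool_pos: [574.4, 198.9, 67.3]
ee_rot: [180.0, 0.0, 141.7]
contact_force: [0.0, 0.9, 0.6]
width: 48.1
grasp_force: 0.0
```

>>> drive_tool(
  deltas="-0.001 0 -0.02 0;0 0 -0.016 0;0 0 0 0;0 0 0 0",
)

```text
time: 25.68
tool_pos: [573.1, 198.6, 31.0]
ee_rot: [180.0, 0.0, 141.7]
contact_force: [0.5, -0.1, -0.2]
width: 48.5
grasp_force: 0.0
```

>>> drive_tool(
  deltas="0 0 0 0;0 0 0 0;0 0 0 0;0 0 0 0;0 0 0 0;0 0 0 0",
  gripper=0,
)

```text
time: 26.18
tool_pos: [573.5, 199.1, 31.2]
ee_rot: [179.9, 0.1, 141.7]
contact_force: [-0.3, -0.7, 7.3]
width: 27.8
grasp_force: 30.0
```

>>> drive_tool(
  deltas="0 0 0 0;0 0 0.005 0;0 0 0.015 -7;0 0 0.01 -7;0 0 0 -7;0 0 0 -7;0 0 0 -7;0 0 0 -7;0 0 0 -7;0 0 0 -7;0 0 0 -7;0 0 0 -7",
  gripper=0.55,
)

```text
time: 27.18
tool_pos: [572.7, 199.0, 60.4]
ee_rot: [-180.0, 0.0, 71.4]
contact_force: [0.1, 1.1, 0.5]
width: 48.3
grasp_force: 0.0
```

>>> drive_tool(
  deltas="0 0 0 -7;0 0 -0.01 -7;0 0 -0.015 -6;0 0 -0.005 0;0 0 0 0;0 0 0 0",
)

```text
time: 27.68
tool_pos: [572.6, 198.9, 30.1]
ee_rot: [-180.0, 0.0, 51.9]
contact_force: [0.3, 0.2, -0.1]
width: 48.6
grasp_force: 0.0
```

>>> drive_tool(
  deltas="0 0 0 0;0 0 0 0;0 0 0 0;0 0 0 0;0 0 0 0;0 0 0 0",
  gripper=0,
)

```text
time: 28.18
tool_pos: [573.2, 199.1, 30.8]
ee_rot: [180.0, -0.0, 51.7]
contact_force: [-0.1, -1.5, 5.1]
width: 33.5
grasp_force: 30.0
```

>>> drive_tool(
  deltas="0 0 0.03 0;0 0 0.03 0;0.0004 -0.0291 0.015 3.7;0.0004 -0.0291 0 3.7;0.0004 -0.0291 0 3.7;0.0004 -0.0291 0 3.7;0.0004 -0.0291 0 3.7;0.0004 -0.0291 0 3.7;0.0004 -0.0291 0 3.7;0.0004 -0.0291 0 3.7;0 -0.0291 0 3.3;0 0 0 0",
)

```text
time: 29.18
tool_pos: [575.9, -67.1, 105.1]
ee_rot: [180.0, 0.1, 84.6]
contact_force: [0.4, -0.5, -0.3]
width: 33.6
grasp_force: 30.0
```

>>> drive_tool(
  deltas="0 0 -0.01 0;0 0 -0.02 0;0 0 -0.005 0;0 0 0 0;0 0 0 0;0 0 0 0",
)

```text
time: 29.68
tool_pos: [576.3, -62.3, 70.5]
ee_rot: [180.0, -0.0, 84.7]
contact_force: [0.2, -0.1, -1.0]
width: 33.5
grasp_force: 30.0
```

>>> drive_tool(
  deltas="0.0004 -0.0009 -0.004 0;0 0 0 0;0 0 0 0;0 0 0 0",
)

```text
time: 30.02
tool_pos: [576.5, -63.9, 66.4]
ee_rot: [180.0, 0.0, 84.6]
contact_force: [-0.1, 1.3, 0.1]
width: 33.5
grasp_force: 30.0
```

>>> drive_tool(
  deltas="0.0002 0.0006 -0.001 0;0 0 0 0;0 0 -0.004 0;0 0 -0.003 0;0 0 -0.002 0;0 0 0 0",
)

```text
time: 30.52
tool_pos: [576.2, -63.2, 55.5]
ee_rot: [-179.9, -0.0, 84.6]
contact_force: [0.2, -0.5, -1.0]
width: 33.6
grasp_force: 30.0
```

```bash
python3 - <<'E'
from c import *
ims=shoot("5"); coils(ims,[(197,179),(197,206)])
E
```

```text
(197, 179) [581.5 335.9 -79.3] 14.9
(197, 206) [500.5 333.5 -57.6] 9.6
```

>>> drive_tool(
  deltas="0 0 -0.0005 0;0 0 0 0;0 0 0 0;0 0 0.01 0;0 0 0.03 0;0 0 0.02 0;-0.0063 0.0331 0 3.2;-0.0063 0.0331 0 3.2;-0.0063 0.0331 0 3.2;-0.0063 0.0331 0 3.2;-0.0063 0.0331 0 3.2;-0.0063 0.0331 0 3.2",
  gripper=0.6,
)

```text
time: 31.62
tool_pos: [538.6, 136.9, 116.7]
ee_rot: [179.9, -0.0, 104.0]
contact_force: [0.2, -0.3, -0.4]
width: 52.8
grasp_force: 0.0
```

>>> drive_tool(
  deltas="-0.0063 0.0331 0 3.2;-0.0063 0.0331 0 3.2;-0.0063 0.0331 0 3.1;-0.0063 0.0331 0 3.1;-0.0063 0.0331 -0.01 3.1;-0.0063 0.0331 -0.01 3.1;0 0 -0.02 0;0 0 -0.01 0;0 0 0 0;0 0 0 0;0 0 0 0",
)

```text
time: 32.53
tool_pos: [501.7, 333.2, 66.5]
ee_rot: [180.0, 0.0, 122.5]
contact_force: [-0.6, -0.3, -0.1]
width: 52.9
grasp_force: 0.0
```

```bash
python3 - <<'E'
from h import *
ims=shoot("6")
for t in("bottle",):
  for c in("top","side"):
    print([(np.round(d["uv"],1).tolist(),round(d["score"],2)) for d in env.spot_point(t,c)][:3])
d=env.spot_point("bottle","top")
if d: print(unproj("top",d[0]["uv"],0))
print(unproj("top",(180,129.5),128),env.state()["tool_pos"])
cv2.imwrite("pics/c6.png",cv2.resize(ims["side"][195:295,240:373],(800,600),interpolation=cv2.INTER_CUBIC)[:,:,::-1])
E
```

```text
[([193.3, 137.6], 0.96)]
[([216.8, 342.6], 0.77)]
[704.44789021 354.35953449]
[704.240807   355.98942318] [501.61054098 333.62646733  66.43782419]
```

View pics/c6.png

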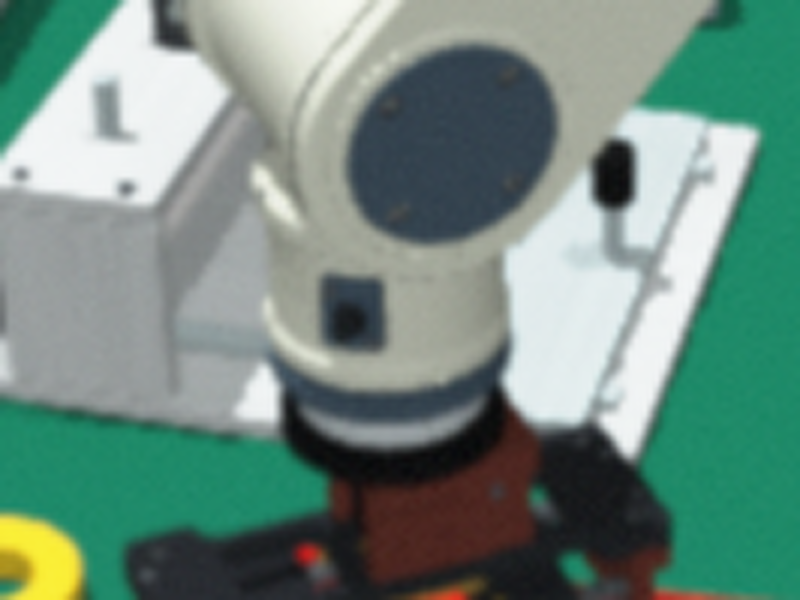

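The arm hides the nest in this crop. The bottle is at world (704,354), so the last coil needs a different centring spot. Carrying on with c3.

>>> drive_tool(
  deltas="-0.001 0.0005 -0.02 0;0 0 -0.015 0;0 0 0 0;0 0 0 0",
)

```text
time: 33.12
tool_pos: [499.7, 334.0, 30.4]
ee_rot: [-179.9, -0.0, 122.6]
contact_force: [-0.3, -0.1, 1.0]
width: 52.8
grasp_force: 0.0
```

>>> drive_tool(
  deltas="0 0 0 0;0 0 0 0;0 0 0 0;0 0 0 0;0 0 0 0;0 0 0 0",
  gripper=0,
)

```text
time: 33.62
tool_pos: [500.4, 334.6, 31.3]
ee_rot: [179.9, -0.0, 122.6]
contact_force: [-0.8, -1.4, 5.2]
width: 27.8
grasp_force: 30.0
```

>>> drive_tool(
  deltas="0 0 0 0;0 0 0.005 0;0 0 0.015 -7;0 0 0.01 -7;0 0 0 -7;0 0 0 -7;0 0 0 -7;0 0 0 -7;0 0 0 -7;0 0 0 -7;0 0 0 -7;0 0 0 -7",
  gripper=0.6,
)

```text
time: 34.62
tool_pos: [499.9, 334.4, 60.8]
ee_rot: [-180.0, 0.0, 52.3]
contact_force: [-0.3, 0.2, -0.2]
width: 52.8
grasp_force: 0.0
```

>>> drive_tool(
  deltas="0 0 0 -7;0 0 -0.01 -7;0 0 -0.015 -6;0 0 -0.005 0;0 0 0 0;0 0 0 0",
)

```text
time: 35.12
tool_pos: [499.8, 334.3, 30.6]
ee_rot: [-180.0, 0.0, 32.8]
contact_force: [0.0, -0.7, -0.7]
width: 52.8
grasp_force: 0.0
```

>>> drive_tool(
  deltas="0 0 0 0;0 0 0 0;0 0 0 0;0 0 0 0;0 0 0 0;0 0 0 0",
  gripper=0,
)

```text
time: 35.62
tool_pos: [500.4, 334.6, 31.2]
ee_rot: [180.0, -0.0, 32.6]
contact_force: [-0.7, -0.8, 4.8]
width: 33.6
grasp_force: 30.0
```

>>> drive_tool(
  deltas="0 0 0.03 0;0 0 0.03 0;0.0055 -0.034 0.015 4;0.0055 -0.034 0 4;0.0055 -0.034 0 4;0.0055 -0.034 0 4;0.0055 -0.034 0 4;0.0055 -0.034 0 4;0.0055 -0.034 0 4;0.0055 -0.034 0 4;0.0055 -0.034 0 4;0.0055 -0.034 0 4",
)

```text
time: 36.62
tool_pos: [554.9, -7.3, 105.6]
ee_rot: [-180.0, 0.0, 72.8]
contact_force: [0.4, 0.2, -0.0]
width: 33.8
grasp_force: 30.0
```

>>> drive_tool(
  deltas="0.0055 -0.034 0 4;0.0055 -0.034 0 4;0.006 -0.033 0 4;0 0 0 0;0 0 -0.01 0;0 0 -0.02 0;0 0 -0.005 0;0 0 0 0;0 0 0 0;0 0 0 0",
)

```text
time: 37.45
tool_pos: [572.3, -105.8, 71.0]
ee_rot: [180.0, -0.0, 84.7]
contact_force: [0.2, 0.4, -1.3]
width: 33.6
grasp_force: 30.0
```

>>> drive_tool(
  deltas="0.0004 -0.001 -0.004 0;0 0 0 0;0 0 0 0;0 0 0 0",
)

```text
time: 37.78
tool_pos: [572.6, -107.6, 66.9]
ee_rot: [180.0, 0.0, 84.6]
contact_force: [0.3, 0.0, -0.1]
width: 34.1
grasp_force: 30.0
```

>>> drive_tool(
  deltas="0 0.0005 -0.001 0;0 0 0 0;0 0 -0.004 0;0 0 -0.004 0;0 0 -0.002 0;0 0 0 0;0 0 0 0",
)

```text
time: 38.37
tool_pos: [572.3, -107.1, 55.4]
ee_rot: [-180.0, -0.0, 84.6]
contact_force: [-0.1, -1.1, -1.2]
width: 33.7
grasp_force: 30.0
```

>>> drive_tool(
  deltas="0 0 0 0;0 0 0 0;0 0 0 0;0 0 0.01 0;0 0 0.03 0;0 0 0.02 0;0.0007 0.0341 0 -5.7;0.0007 0.0341 0 -5.7;0.0007 0.0341 0 -5.7;0.0007 0.0341 0 -5.7;0.0007 0.0341 0 -5.7;0.0007 0.0341 0 -5.7",
  gripper=0.6,
)

```text
time: 39.37
tool_pos: [576.6, 99.1, 116.6]
ee_rot: [180.0, -0.0, 50.1]
contact_force: [0.4, 0.3, 0.8]
width: 52.6
grasp_force: 0.0
```

```bash
python3 - <<'E'
from c import *
ims=shoot("7"); coils(ims,[(197,179)])
E
```

```text
(197, 179) [581.5 336.  -79.3] 14.8
```

>>> drive_tool(
  deltas="0.0007 0.0341 0 -5.7;0.0007 0.0341 0 -5.7;0.0007 0.0341 0 -5.7;0.0007 0.0341 0 -5.7;0.0007 0.0341 0 -5.7;0.0007 0.0341 0 -5.6;0.0005 0.0341 0 -5.6;0 0 0 0;0 0 0 0;0 0 0 0",
)

```text
time: 40.3
tool_pos: [581.2, 335.2, 115.8]
ee_rot: [180.0, 0.0, 10.9]
contact_force: [0.3, -0.7, -0.6]
width: 52.7
grasp_force: 0.0
```

>>> drive_tool(
  deltas="0 0.0012 -0.03 0;0 0 -0.03 0;0 0 -0.02 0;0 0 -0.005 0;0 0 0 0;0 0 0 0",
  gripper=0.7,
)

```text
time: 40.8
tool_pos: [581.7, 335.9, 31.0]
ee_rot: [180.0, 0.0, 10.7]
contact_force: [-0.1, 0.4, 0.5]
width: 61.2
grasp_force: 0.0
```

>>> drive_tool(
  deltas="0 0 0 0;0 0 0 0;0 0 0 0;0 0 0 0;0 0 0 0;0 0 0 0;0 0 0 0",
  gripper=0,
)

```text
time: 41.38
tool_pos: [581.5, 337.5, 31.1]
ee_rot: [180.0, -0.0, 10.7]
contact_force: [-1.5, -1.8, 4.3]
width: 33.5
grasp_force: 30.0
```

>>> drive_tool(
  deltas="0 0 0.02 0;0 0 0.02 0;-0.028 -0.017 0 0;-0.028 -0.017 0 0;-0.028 -0.017 0 0;-0.028 -0.017 0 0;0 0 0 0;0 0 -0.02 0;0 0 -0.018 0;0 0 0 0;0 0 0 0;0 0 0 0",
)

```text
time: 42.38
tool_pos: [469.5, 269.6, 32.9]
ee_rot: [180.0, 0.0, 10.7]
contact_force: [-0.9, -0.1, -0.1]
width: 33.6
grasp_force: 30.0
```

>>> drive_tool(
  deltas="0 0 -0.0015 0;0 0 0 0;0 0 0 0",
)

```text
time: 42.63
tool_pos: [469.5, 269.6, 31.6]
ee_rot: [-180.0, -0.0, 10.7]
contact_force: [-0.1, 1.0, 0.6]
width: 33.8
grasp_force: 30.0
```

>>> drive_tool(
  deltas="0 0 0 0;0 0 0 0;0 0 0.02 0;0 0 0.01 7;0 0 0 7;0 0 0 7;0 0 0 7;0 0 0 7;0 0 0 7;0 0 0 7;0 0 0 7;0 0 0 7",
  gripper=0.6,
)

```text
time: 43.63
tool_pos: [469.4, 269.5, 61.4]
ee_rot: [180.0, -0.0, 74.1]
contact_force: [-0.1, -0.1, 0.2]
width: 52.6
grasp_force: 0.0
```

>>> drive_tool(
  deltas="0 0 0 7;0 0 0 7;0 0 -0.01 7;0 0 -0.02 6;0 0 0 0;0 0 0 0",
)

```text
time: 44.13
tool_pos: [468.6, 269.0, 30.7]
ee_rot: [-179.9, 0.0, 100.5]
contact_force: [0.2, 0.1, 0.4]
width: 52.8
grasp_force: 0.0
```

>>> drive_tool(
  deltas="0 0 0 0;0 0 0 0;0 0 0 0;0 0 0 0;0 0 0 0;0 0 0 0",
  gripper=0,
)

```text
time: 44.63
tool_pos: [469.6, 269.6, 31.8]
ee_rot: [180.0, -0.0, 100.7]
contact_force: [-1.0, -0.7, 5.3]
width: 27.4
grasp_force: 30.0
```

>>> drive_tool(
  deltas="0 0 0 0;0 0 0.005 0;0 0 0.015 -7;0 0 0.01 -7;0 0 0 -7;0 0 0 -7;0 0 0 -7;0 0 0 -7;0 0 0 -7;0 0 0 -7;0 0 0 -7;0 0 0 -7",
  gripper=0.6,
)

```text
time: 45.63
tool_pos: [469.2, 269.4, 61.3]
ee_rot: [-180.0, 0.0, 30.4]
contact_force: [0.5, 0.7, -0.8]
width: 53.0
grasp_force: 0.0
```

>>> drive_tool(
  deltas="0 0 0 -7;0 0 -0.01 -7;0 0 -0.015 -6;0 0 -0.005 0;0 0 0 0;0 0 0 0",
)

```text
time: 46.13
tool_pos: [469.1, 269.3, 31.1]
ee_rot: [180.0, 0.0, 10.9]
contact_force: [0.3, -0.4, -0.4]
width: 52.7
grasp_force: 0.0
```

>>> drive_tool(
  deltas="0 0 0 0;0 0 0 0;0 0 0 0;0 0 0 0;0 0 0 0;0 0 0 0",
  gripper=0,
)

```text
time: 46.63
tool_pos: [469.6, 269.6, 31.7]
ee_rot: [-180.0, -0.0, 10.7]
contact_force: [-0.4, -0.3, 5.4]
width: 33.7
grasp_force: 30.0
```

>>> drive_tool(
  deltas="0 0 0.03 0;0 0 0.03 0;0.0082 -0.035 0.015 6.2;0.0082 -0.035 0 6.2;0.0082 -0.035 0 6.2;0.0082 -0.035 0 6.2;0.0082 -0.035 0 6.2;0.0082 -0.035 0 6.2;0.0082 -0.035 0 6.2;0.0082 -0.035 0 6.2;0.0082 -0.035 0 6.2;0.0082 -0.035 0 6.2",
)

```text
time: 47.63
tool_pos: [551.2, -82.4, 106.1]
ee_rot: [-180.0, 0.0, 73.0]
contact_force: [0.4, 0.3, 0.4]
width: 33.8
grasp_force: 30.0
```

>>> drive_tool(
  deltas="0.0082 -0.035 0 6.2;0.0082 -0.0355 0 5.7;0 0 0 0;0 0 0 0;0 0 -0.01 0;0 0 -0.02 0;0 0 -0.005 0;0 0 0 0;0 0 0 0;0 0 0 0",
)

```text
time: 48.47
tool_pos: [568.0, -150.4, 71.5]
ee_rot: [180.0, 0.0, 84.7]
contact_force: [-0.8, 0.1, -0.5]
width: 33.9
grasp_force: 30.0
```

>>> drive_tool(
  deltas="0.0004 -0.0003 -0.005 0;0 0 0 0;0 0 0 0;0 0 0 0",
)

```text
time: 48.8
tool_pos: [568.2, -151.4, 66.4]
ee_rot: [180.0, 0.0, 84.6]
contact_force: [-0.2, -0.3, -1.3]
width: 33.6
grasp_force: 30.0
```

>>> drive_tool(
  deltas="0 0.0005 -0.001 0;0 0 0 0;0 0 -0.004 0;0 0 -0.004 0;0 0 -0.002 0;0 0 0 0;0 0 0 0",
)

```text
time: 49.38
tool_pos: [569.0, -151.0, 55.6]
ee_rot: [179.9, 0.0, 84.6]
contact_force: [0.7, 1.5, 5.4]
width: 33.5
grasp_force: 30.0
```

>>> drive_tool(
  deltas="0 0 0 0;0 0 0 0;0 0 0 0;0 0 0.01 0;0 0 0.03 0;0 0 0.03 0;-0.02 0.027 0.02 -7;-0.02 0.027 0.02 -7;-0.02 0.027 0 -7;-0.02 0.027 0 -7;-0.02 0.027 0 -7;-0.02 0.027 0 -7",
  gripper=0.6,
)

```text
time: 50.38
tool_pos: [447.0, 12.1, 165.9]
ee_rot: [180.0, -0.0, 42.3]
contact_force: [0.7, 0.5, -0.1]
width: 52.5
grasp_force: 0.0
```

>>> drive_tool(
  deltas="-0.02 0.027 0 -7;0 0 0 -7;0 0 0 -7;0 0 0 -7;0 0 0 -7;0 0 0 -7;0 0 0 -6",
)

```text
time: 50.97
tool_pos: [428.3, 37.9, 165.7]
ee_rot: [-180.0, -0.0, -5.6]
contact_force: [0.3, 0.3, 0.6]
width: 52.4
grasp_force: 0.0
```

```bash
python3 - <<'E'
from h import *
ims=shoot("8")
b=cv2.resize(ims["top"][125:225,275:405],(520,400),interpolation=cv2.INTER_CUBIC)
a=cv2.resize(ims["side"][160:280,245:315],(280,480),interpolation=cv2.INTER_CUBIC)
t=cv2.resize(ims["top"][155:255,175:265],None,fx=1.9,fy=1.9)
o=np.zeros((600,800,3),np.uint8);o[:400,:520]=b;o[:480,520:]=a;o[405:405+t.shape[0],:t.shape[1]]=t
cv2.imwrite("pics/c8.png",o[:,:,::-1]);s=env.state();print(s["tool_pos"],s["ee_rot"])
E
```

```text
[428.34968339  37.89707506 165.67346057] [-1.79994948e+02 -2.93220482e-02 -5.35698236e+00]
```

View pics/c8.png

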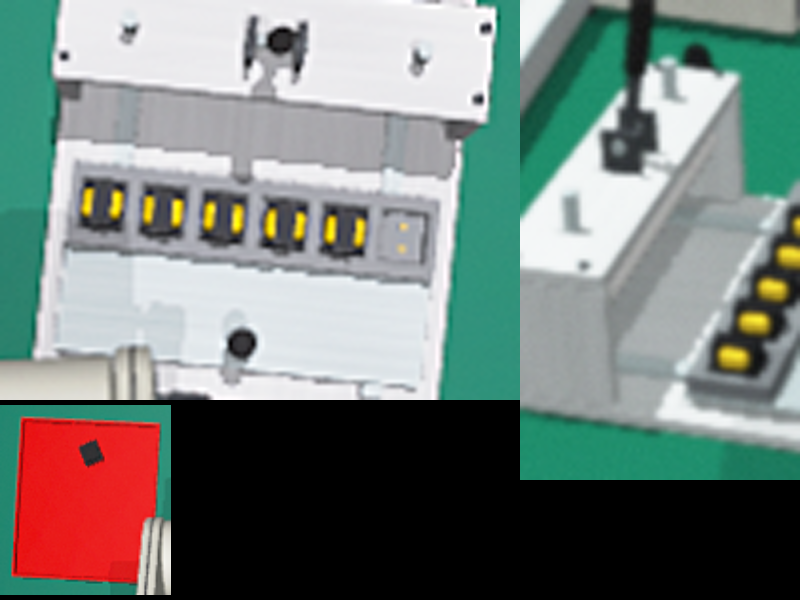

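The crop shows five coils down in pockets 5 to 1 with the last pocket empty, and only the bobbin left in the tray at crop (91,453). Now the shuttle goes home.

>>> drive_tool(
  deltas="0.014 -0.0286 0 0;0.014 -0.0286 0 0;0.014 -0.0286 0 0;0.0147 -0.0287 0 0;0 0 0 0;0 0 -0.03 0;0 0 -0.03 0;0 0 -0.03 0;0 0 -0.01 0;0 0 0 0;0 0 0 0",
)

```text
time: 51.98
tool_pos: [484.9, -76.4, 65.5]
ee_rot: [-180.0, 0.1, -5.2]
contact_force: [1.6, 0.1, 1.1]
width: 52.7
grasp_force: 0.0
```

>>> drive_tool(
  deltas="0 0 0 0;0 0 0 0;0 0 0 0;0 0 0 0;0 0 0 0;0 0 0 0;0 0 0 0",
  gripper=0,
)

```text
time: 52.57
tool_pos: [485.4, -76.7, 65.8]
ee_rot: [180.0, -0.1, -5.3]
contact_force: [-1.4, 0.7, 6.7]
width: 21.4
grasp_force: 30.0
```

>>> drive_tool(
  deltas="0.006 -0.0006 0 0;0.0119 -0.0011 0 0;0.0119 -0.0011 0 0;0.0119 -0.0012 0 0;0.0119 -0.0011 0 0;0.0119 -0.0011 0 0;0.0119 -0.0012 0 0;0.0119 -0.0011 0 0;0.0119 -0.0011 0 0;0.0119 -0.0012 0 0;0.004 -0.0004 0 0;0 0 0 0",
)

```text
time: 53.57
tool_pos: [602.0, -87.8, 65.8]
ee_rot: [-180.0, 0.1, -5.3]
contact_force: [-3.6, 1.1, 9.7]
width: 21.4
grasp_force: 30.0
```

>>> drive_tool(
  deltas="0.002 -0.0002 0 0;0.002 -0.0002 0 0;0 0 0 0;0 0 0 0",
)

```text
time: 53.9
tool_pos: [602.2, -87.8, 65.7]
ee_rot: [-180.0, 0.5, -5.3]
contact_force: [-15.3, 2.0, 18.0]
width: 21.6
grasp_force: 30.0
```

>>> drive_tool(
  deltas="0.002 -0.0002 0 0;0 0 0 0;0 0 0 0",
)

```text
time: 54.15
tool_pos: [603.2, -87.9, 65.5]
ee_rot: [-180.0, 0.6, -5.3]
contact_force: [-19.1, 0.4, 20.6]
width: 21.4
grasp_force: 30.0
```

>>> drive_tool(
  deltas="-0.004 0.0004 0 0;0 0 0 0;0 0 0 0;0 0 0 0;0 0 0.03 0;0 0 0.03 0;0 0 0.03 0;-0.04 0 0.02 0;-0.04 0 0.02 0;-0.04 0 0 0;-0.04 0 0 0;0 0 0 0",
  gripper=0.6,
)

```text
time: 55.15
tool_pos: [441.4, -87.0, 191.3]
ee_rot: [-180.0, 0.4, -5.3]
contact_force: [-0.3, 0.3, -1.4]
width: 52.7
grasp_force: 0.0
```

```bash
python3 - <<'E'
from h import *
ims=shoot("9")
i0=cv2.imread("pics/top0.png")[:,:,::-1]
def dark(im):
    g=im[160:180,328:350].astype(float).mean(2);w=np.clip(110-g,0,None);yy,xx=np.mgrid[160:180,328:350];return (w*xx).sum()/w.sum(),(w*yy).sum()/w.sum()
print(dark(i0),dark(ims["top"]))
b=cv2.resize(ims["top"][105:235,275:405],(520,520),interpolation=cv2.INTER_CUBIC)
a=cv2.resize(ims["side"][160:280,245:315],(280,480),interpolation=cv2.INTER_CUBIC)
o=np.zeros((520,800,3),np.uint8);o[:,:520]=b;o[:480,520:]=a
cv2.imwrite("pics/c9.png",o[:,:,::-1])
E
```

```text
(np.float64(339.12735961768215), np.float64(169.6373954599761)) (np.float64(339.1421751280857), np.float64(169.50989753143918))
```

View pics/c9.png

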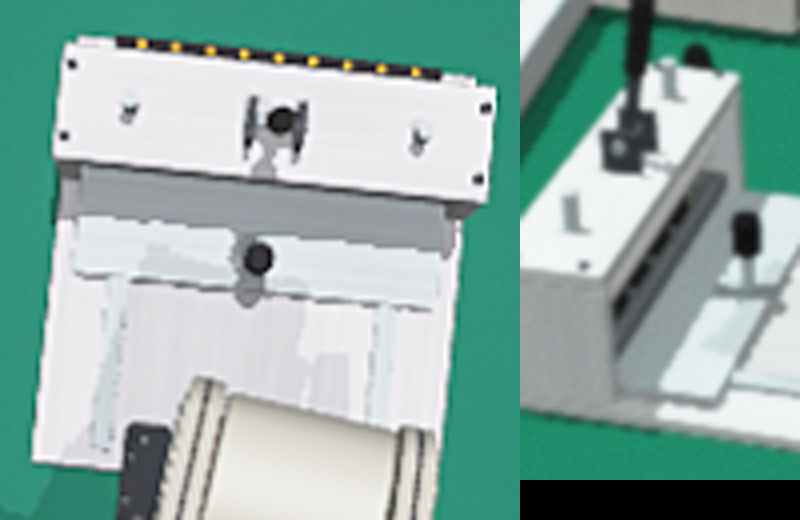

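```bash
python3 - <<'E'
from h import *
def dark(f,y0,y1,x0,x1):
    g=cv2.imread(f)[y0:y1,x0:x1].astype(float).max(2);w=np.clip(80-g,0,None);yy,xx=np.mgrid[y0:y1,x0:x1];return np.array([(w*xx).sum()/w.sum(),(w*yy).sum()/w.sum()])
P={}
for f,r in(("top1",(200,222,325,347)),("top8",(200,222,325,347)),("top0",(160,180,328,350)),("top9",(160,180,328,350))):
    u=dark(f"pics/{f}.png",*r);P[f]=unproj("top",u,82);print(f,u,P[f])
for a in("top1","top8"):
    for b in("top0","top9"):print(a,b,np.hypot(*(P[b]-P[a])))
E
```

```text
top1 [334.98181818 211.38272727] [483.94003397 -74.38621865]
top8 [334.84117125 210.55723159] [486.24212965 -73.9736032 ]
top0 [339.2375731  169.85087719] [600.5909146  -85.38971644]
top9 [339.25561188 169.67197683] [601.09616802 -85.43678223]
top1 top0 117.16870280285774
top1 top9 117.67614329370971
top8 top0 114.9172409236028
top8 top9 115.42467068267999
```

>>> drive_tool(
  deltas="0.029 0.001 0 0;0.029 0.001 0 0;0.029 0.001 0 0;0.029 0.0005 0 0;0 0 -0.035 0;0 0 -0.035 0;0 0 -0.035 0;0 0 -0.02 0;0 0 0 0;0 0 0 0;0 0 0 0",
  gripper=0,
)

```text
time: 56.17
tool_pos: [567.4, -84.7, 68.3]
ee_rot: [180.0, -0.1, -5.3]
contact_force: [0.5, 0.6, 0.7]
width: 0.3
grasp_force: 0.0
```

>>> drive_tool(
  deltas="0.007 -0.0007 0 0;0.007 -0.0007 0 0;0.006 -0.0006 0 0;0.004 -0.0004 0 0;0.002 -0.0002 0 0;0 0 0 0;0 0 0 0",
)

```text
time: 56.75
tool_pos: [581.8, -85.9, 67.5]
ee_rot: [-179.9, 1.2, -5.3]
contact_force: [-33.5, 2.6, 25.3]
width: 0.8
grasp_force: 17.5
```

>>> drive_tool(
  deltas="0.002 -0.0002 0 0;0 0 0 0;0 0 0 0",
)

```text
time: 57.0
tool_pos: [581.8, -85.9, 67.3]
ee_rot: [-179.9, 1.4, -5.3]
contact_force: [-40.5, 2.7, 30.7]
width: 0.5
grasp_force: 20.6
```

>>> drive_tool(
  deltas="0.002 -0.0002 0 0;0 0 0 0;0 0 0 0",
)

```text
time: 57.25
tool_pos: [581.9, -85.9, 67.1]
ee_rot: [-179.9, 1.7, -5.3]
contact_force: [-44.1, 4.1, 33.9]
width: 0.1
grasp_force: 23.7
```

>>> drive_tool(
  deltas="-0.012 0.001 0 0;-0.02 0.002 0.01 0;-0.01 0.001 0.035 0;0 0 0.04 0;0 0 0.04 0;0 0 0.04 0;0 0 0.04 0;0 0 0.03 0;0 0 0 0;0 0 0 0",
)

```text
time: 58.08
tool_pos: [555.4, -83.8, 306.0]
ee_rot: [180.0, -0.4, -5.3]
contact_force: [0.5, 1.0, 0.5]
width: 0.7
grasp_force: 0.0
```

```bash
python3 - <<'E'
from h import *
im=cv2.imread("pics/top9.png")[125:145,335:356].astype(float).max(2)
print(im.astype(int)[2:18])
for uv in((345.5,135),(342.4,137.8)):
  print(unproj("top",uv,250)+[.6,-2.1],unproj("top",uv,238)+[.6,-2.1])
s=env.state();print(s["tool_pos"],s["ee_rot"],s["contact_force"])
i=cv2.imread("pics/side9.png")[130:205,250:300];cv2.imwrite("pics/s9.png",cv2.resize(i,(400,600),interpolation=cv2.INTER_CUBIC))
E
```

```text
[[238 235 238 243 241 239 238 237 236 237 237 237 237 237 237 237 237 236
  236 236 235]
 [240 235 224 217 228 235 235 237 236 236 237 237 237 237 238 240 239 238
  237 237 236]
 [238 227 169 111 169 220 229 237 240 239 239 239 239 235 235 235 230 235
  237 236 236]
 [235 208 136  82 168 223 224 232 243 250 242 244 249 239 205 169 166 230
  241 237 236]
 [239 204 129  88 198 233 229 233 225 207 175 184 221 241 171  74 106 227
  242 237 236]
 [240 180  91 101 203 237 228 199 125  32  22  20  81 170 139  86 111 228
  241 236 235]
 [240 172  81  96 180 228 182  84  24  41  47  42  36  51  63  86 132 232
  242 236 236]
 [235 164  92  88 181 233 158  21  40  47  48  49  43  63  76  89 130 229
  241 236 235]
 [226 130  94  93 185 229 148  16  45  51  50  48  44  71 103 102 144 231
  240 236 234]
 [217  96  89  99 143 162 107  25  38  45  48  45  39  85 115 107 168 236
  239 235 235]
 [213 104 102 116 147 158 151 102  24  27  32  27  72  89 101 101 135 229
  241 237 236]
 [210 105 110 121 160 178 182 161 121  83  90 129 145  97  90  98 187 241
  241 239 239]
 [212  81  63 123 164 168 170 175 168 153 154 175 167 103  85 104 233 247
  240 238 238]
 [207  47  36 196 210 165 168 170 172 173 173 175 161  98  63 102 229 244
  238 236 236]
 [211  78  93 233 249 204 167 169 171 166 166 168 158  93  22 141 237 243
  238 237 237]
 [221 139 197 243 249 223 164 169 165 214 234 236 206 106  23 205 248 242
  240 239 239]]
[669.03656512 -95.54053096] [671.2698554  -96.18151478]
[662.0108385  -87.97728986] [664.16807618 -88.53640255]
[555.3576155  -83.79450643 306.02054652] [179.96600582  -0.40500214  -5.29968556] [0.46686143 1.00816484 0.54424   ]
```

View pics/s9.png

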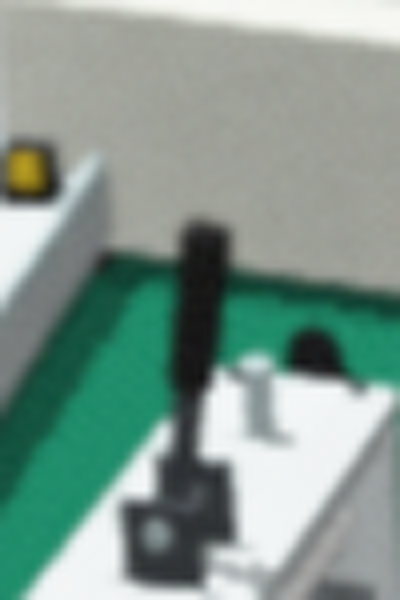

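The side crop shows the lever grip nearly upright, with its end cap at world (669,-95.5,250), so it is tilted about 0.17 rad towards the robot.

>>> drive_tool(
  deltas="0.029 -0.0026 0 0;0.029 -0.0026 0 0;0.029 -0.0026 0 0;0.0295 -0.0026 0 0;0 0 0 0;0 0 0 0;0 0 -0.025 0;0 0 -0.025 0;0 0 -0.022 0;0 0 0 0;0 0 0 0;0 0 0 0",
  gripper=0.6,
)

```text
time: 59.08
tool_pos: [670.1, -94.0, 231.6]
ee_rot: [180.0, -0.0, -5.3]
contact_force: [0.0, -0.5, 0.3]
width: 52.7
grasp_force: 0.0
```

>>> drive_tool(
  deltas="0 0 0 0;0 0 0 0;0 0 0 0;0 0 0 0;0 0 0 0;0 0 0 0;0 0 0 0;0 0 0 0",
  gripper=0,
)

```text
time: 59.75
tool_pos: [670.1, -94.3, 230.7]
ee_rot: [180.0, -0.0, -5.3]
contact_force: [-1.3, -2.1, 2.2]
width: 17.5
grasp_force: 30.0
```

>>> drive_tool(
  deltas="-0.0099 0.0009 -0.0022 0;-0.0096 0.0009 -0.0033 0;-0.0092 0.0009 -0.0043 0;-0.0087 0.0008 -0.0052 0;-0.0082 0.0008 -0.0062 0;-0.0073 0.0007 -0.0069 0;-0.0066 0.0006 -0.0077 0;-0.0058 0.0005 -0.0084 0;-0.0048 0.0005 -0.009 0;-0.0039 0.0004 -0.0094 0;-0.0028 0.0003 -0.0097 0;-0.0016 0.0002 -0.009 0",
)

```text
time: 60.75
tool_pos: [589.5, -86.5, 148.8]
ee_rot: [180.0, 0.2, -5.3]
contact_force: [-8.0, -2.2, 6.0]
width: 17.6
grasp_force: 30.0
```

>>> drive_tool(
  deltas="0 0 0 0;0 0 -0.001 0;0 0 0 0;0 0 0 0",
)

```text
time: 61.08
tool_pos: [589.2, -86.4, 147.2]
ee_rot: [180.0, 0.3, -5.3]
contact_force: [-7.5, -2.9, 1.2]
width: 17.4
grasp_force: 30.0
```

>>> drive_tool(
  deltas="0 0 -0.002 0;0 0 -0.002 0;0 0 0 0;0 0 0 0",
)

```text
time: 61.42
tool_pos: [588.9, -86.5, 143.3]
ee_rot: [180.0, 0.3, -5.3]
contact_force: [-9.1, -3.4, 3.3]
width: 17.1
grasp_force: 30.0
```

>>> drive_tool(
  deltas="0 0 -0.002 0;0 0 -0.002 0;0 0 0 0;0 0 0 0",
)

```text
time: 61.75
tool_pos: [588.8, -86.4, 139.2]
ee_rot: [180.0, 0.4, -5.3]
contact_force: [-8.8, -2.7, 2.3]
width: 17.0
grasp_force: 30.0
```

```bash
python3 - <<'E'
from h import *
ims=shoot("10")
cv2.imwrite("pics/s10.png",cv2.resize(ims["side"][160:260,235:345],(660,600),interpolation=cv2.INTER_CUBIC)[:,:,::-1])
E
```

```text
(no output)
```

View pics/s10.png

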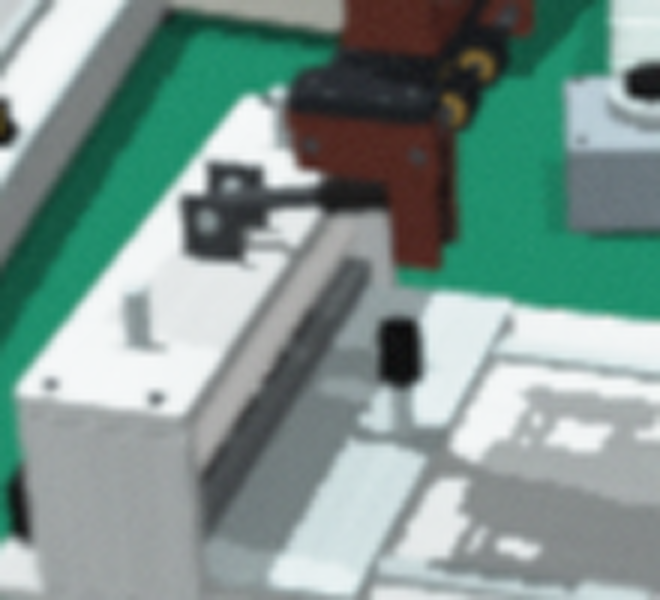

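The crop shows the lever lying nearly horizontal towards the robot, with the fingers slid down along its bar. I'll press it from above with closed fingers to be sure it is on its stop.

>>> drive_tool(
  deltas="0 0 0 0;0 0 0 0;0.001 0 0.03 0;0.001 0 0.03 0;0 0 0.01 0;0 0 0 0;0 0 0 0",
  gripper=0.6,
)

```text
time: 62.43
tool_pos: [593.9, -86.3, 210.2]
ee_rot: [-180.0, -0.1, -5.3]
contact_force: [0.4, -0.2, 0.6]
width: 52.5
grasp_force: 0.0
```

>>> drive_tool(
  deltas="0 0 0 0;0 0 0 0;0 0 0 0;0 0 0 0;0 0 -0.01 0;0 0 -0.01 0;0 0 -0.006 0;0 0 -0.004 0;0 0 -0.002 0;0 0 0 0;0 0 0 0",
  gripper=0,
)

```text
time: 63.35
tool_pos: [593.7, -86.4, 178.0]
ee_rot: [-180.0, 0.0, -5.3]
contact_force: [-0.6, 0.2, 0.5]
width: 0.6
grasp_force: 0.0
```

>>> drive_tool(
  deltas="0 0 -0.002 0;0 0 -0.002 0;0 0 0 0;0 0 0 0",
)

```text
time: 63.68
tool_pos: [594.1, -86.4, 175.4]
ee_rot: [180.0, -0.1, -5.3]
contact_force: [-2.1, 0.5, 8.0]
width: 0.6
grasp_force: 3.8
```

>>> drive_tool(
  deltas="0 0 -0.002 0;0 0 -0.001 0;0 0 0 0;0 0 0 0",
)

```text
time: 64.02
tool_pos: [594.3, -86.5, 174.7]
ee_rot: [180.0, -0.1, -5.3]
contact_force: [-9.1, 1.6, 26.4]
width: 0.5
grasp_force: 12.3
```

>>> drive_tool(
  deltas="0 0 0.03 0;-0.01 -0.035 0.03 0;-0.01 -0.035 0 0;-0.01 -0.035 0 0;-0.01 -0.035 0 0;-0.01 -0.035 0 0;-0.01 -0.035 0 0;-0.01 -0.02 0 0;0 0 0 0",
)

```text
time: 64.77
tool_pos: [523.3, -316.1, 227.7]
ee_rot: [179.9, -0.0, -5.5]
contact_force: [-0.5, 0.3, -0.4]
width: 0.1
grasp_force: 0.0
```

```bash
python3 - <<'E'
from h import *
g=cv2.imread("pics/top0.png")[185:215,430:460].astype(float).max(2);w=np.clip(70-g,0,None);yy,xx=np.mgrid[185:215,430:460];u=((w*xx).sum()/w.sum(),(w*yy).sum()/w.sum())
print(u,unproj("top",u,77)+[.6,-2.1],env.state()["tool_pos"])
shoot("11")
s=cv2.imread("pics/side11.png"); c=cv2.imread("pics/top11.png")
o=cv2.hconcat([cv2.resize(c[105:235,275:405],(400,400)),cv2.resize(s[150:270,230:350],(400,400))]);cv2.imwrite("pics/c11.png",o)
E
```

```text
(np.float64(445.0872713414634), np.float64(199.3700457317073)) [ 521.33895453 -388.13056937] [ 523.27383027 -316.13023376  227.74938441]
```

View pics/c11.png

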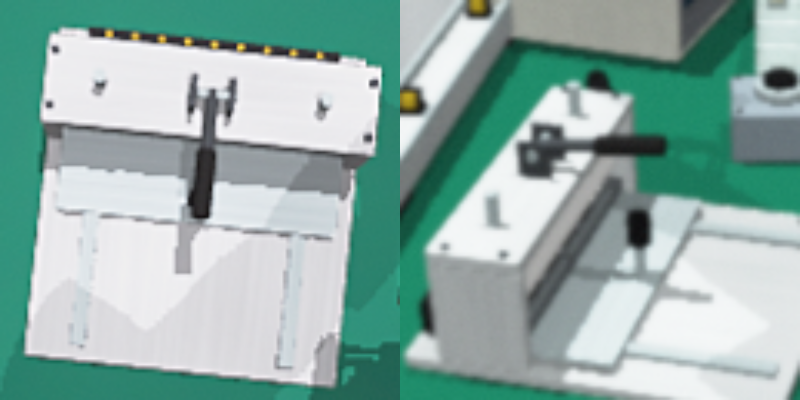

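The lever is down at left crop (203,180) and the shuttle is under the bridge. Now the button.

>>> drive_tool(
  deltas="-0.001 -0.036 0 0;-0.001 -0.036 0 0;0 0 -0.03 0;0 0 -0.03 0;0 0 -0.03 0;0 0 -0.03 0;0 0 -0.008 0;0 0 0 0;0 0 0 0",
)

```text
time: 65.62
tool_pos: [523.7, -383.7, 100.3]
ee_rot: [180.0, -0.0, -5.2]
contact_force: [-0.4, -0.3, 0.9]
width: 0.2
grasp_force: 0.0
```

>>> drive_tool(
  deltas="0 0 -0.004 0;0 0 -0.004 0;0 0 -0.003 0;0 0 0 0;0 0 0 0",
)

```text
time: 66.03
tool_pos: [523.6, -384.8, 89.6]
ee_rot: [179.9, -0.1, -5.3]
contact_force: [1.1, 0.3, 2.9]
width: 0.5
grasp_force: 1.2
```

>>> drive_tool(
  deltas="0 0 -0.002 0;0 0 -0.002 0;0 0 0 0;0 0 0 0",
)

```text
time: 66.37
tool_pos: [523.6, -384.8, 85.4]
ee_rot: [180.0, -0.1, -5.3]
contact_force: [1.5, 0.7, 5.6]
width: 0.4
grasp_force: 3.1
```

>>> drive_tool(
  deltas="0 0 -0.002 0;0 0 -0.002 0;0 0 0 0;0 0 0 0",
)

```text
time: 66.7
tool_pos: [523.8, -384.8, 84.8]
ee_rot: [179.9, -0.1, -5.3]
contact_force: [-5.8, 6.4, 32.9]
width: 0.2
grasp_force: 16.6
```

Hard stop, so the button is fully pressed. Lifting clear and checking once more before handing in.

>>> drive_tool(
  deltas="0 0 0.004 0;0 0 0.02 0;0 0 0.04 0;0 0 0.04 0;0 0 0.04 0;0 0 0 0;0 0 0 0",
)

```text
time: 67.28
tool_pos: [523.5, -385.2, 227.1]
ee_rot: [179.9, -0.2, -5.3]
contact_force: [-0.7, 0.0, -1.3]
width: 0.4
grasp_force: 0.0
```

```bash
python3 - <<'E'
from h import *
shoot("12")
s=cv2.imread("pics/side12.png"); c=cv2.imread("pics/top12.png")
o=cv2.hconcat([cv2.resize(c[100:260,160:480],(500,250)),cv2.resize(s[150:270,230:380],(300,250))]);cv2.imwrite("pics/c12.png",o)
E
```

```text
(no output)
```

View pics/c12.png

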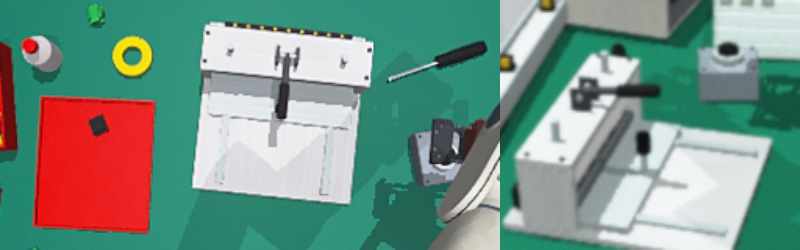

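The final view shows the bobbin alone in the tray at (98,125), the shuttle home, the lever down at (283,95), the button released, and the bystanders where they were.

```bash
python3 -c "
from rig import env
print(env.finish_job())"
```

```text
the job is handed in; nothing more can be done
None
```

I loaded the five transformers found in the tray into pockets 1–5, pushed the shuttle home to its stop, swung the lever down to its stop, pressed and released the button, and handed the job in at about 67 s; the verdict was not shown.

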